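# Load and latch the contact test fixture

## Robot

A 6-joint arm with a two-finger parallel gripper is mounted at the origin on the work surface. World frame = base frame: x ahead of the robot, y to its left, z up, the work surface at z = 0. Lengths are in m, angles in degrees, forces in N, time in s.
With the tool pointing down it reaches from about 0.325 to 0.9 m from the base axis. Payload 6.1 kg.
Tool frame: the origin (TCP) lies between the finger pads; the fingertips stand 19 mm ahead of it and the grasp point (between the pads) is the TCP; z points along the fingers, y is the line along which they close (so a half turn about z gives the same grasp; the last joint's range is limited). The gripper opens to 85 mm and grips with 20 to 120 N. Pads are 22 mm wide; open, the fingers measure 114 mm over their backs; the gripper's body (76 mm by 85 mm) begins 54 mm behind the grasp point. The pads swing forward as they close: fully open they stand 13 mm farther back than shut.
Start: joints at [69.952, 12.628, 87.462, -0, 79.91, -7.225], TCP at [0.139, 0.609, 0.25] pointing down, gripper open.
Joint ranges: [-170.65, 170.65], [-52.31, 119.04], [5.05, 147.46], [-71.25, 251.25], [11.57, 151.72], [-153.62, 153.62]. Speed limits (degrees/s): [147.25, 147.25, 172.46, 180, 180, 180].

## Interface

Orientations are given as [roll, pitch, yaw] about the fixed x, y, z axes, in that order (R = Rz(yaw) Ry(pitch) Rx(roll)).
In Python, from station import robot gives the robot as it stands.
- The arm moves only by the tool jog_arm, called after "Call:" as name(argument=value, ...) on one line, values as JSON. Schema: {"type":"object","properties":{"steps":{"type":"array","items":{"type":"array","prefixItems":[{"type":"number"},{"type":"array","items":{"type":"number"},"minItems":3,"maxItems":3},{"type":"array","items":{"type":"number"},"minItems":3,"maxItems":3}],"minItems":3,"maxItems":3},"minItems":1,"maxItems":8},"only":{"type":"string"},"quiet":{"type":"boolean"},"lines":{"type":"string"}},"required":["steps"],"additionalProperties":false}. steps is a list of rows, 1 to 8 of them, each written [opening, [dx, dy, dz], [rx, ry, rz]]: the finger opening in m, then dx, dy, dz in m, then a rotation vector rx, ry, rz in degrees; each row shifts and turns the commanded pose from where the row before left it, along the tool's axes as they then stand; what a row does not reach is not made up. A row lasts 1/8 s, in which the tool goes at most 0.0625 m and 10.7 degrees, less where a joint would pass 70% of its speed; a pose out of reach is approached as far as the arm can. The fingers move at their own pace and stop on an object; the grip force is fixed at half the most. Time passes only in rows, so rows that do not move let the fingers close. The tool returns the time, the measured TCP pose, the force, the opening and the grip force at its end. only (a regular expression) keeps the lines of the reply that match it, lines (a string "A,B") keeps lines A to B, and quiet returns only ok. Input that does not fit is refused with a message, and nothing moves.
- robot.get_obs(): the state, without advancing time (a new reading comes with each control period).
- robot.grab_frame(name): name is "scene" or "top" or "wrist"; returns the picture (480x640x3 uint8, red, green, blue); there is no depth.
- robot.camera_params(name): a dict with "intrinsics" (3x3 intrinsics, pixels), "view" (4x4, takes a point from world to camera coordinates). Camera axes: x right, y down, z forward; pixel columns grow to the right and rows downward; lengths in m; the calibration is good to about 2 mm. The wrist camera is an equidistant fisheye: a pixel r from the principal point sees the ray r / f radians off the axis. A picture is of the moment at which its call begins: read the wrist's pose just before it. camera_params takes no time and is no camera call; for the wrist camera it gives the pose at the moment of the call.
- robot.sign_off(): hands the job in; it is judged then, once.
The state is a dict: "time": time; "joint_pos": joint angles; "joint_velocities": joint speeds; "joint_efforts": joint torques, N m; "ee_pos": TCP position; "orientation": TCP orientation; "force": force on the tool from outside, world axes, zero at the start; "ft_torque": the same for the moment, N m; "grip_width": finger opening in m; "gripper_force": force on a finger pad.
Only numpy, scipy, OpenCV 4.12 (cv2) and the standard library are available. Lean on these libraries where they do the work, as an engineer would, in place of code of your own. Each camera call takes 0.05 s, during which the arm holds its last target. There are 200 camera calls.

## Task

Make the fixture ready for the contact test: take the dust cap off each plug in the blue tray that wears one and park every cap, open side down, fully down over a spigot of its own on the cap stand, and seat all the plugs, bare and upright, pins up, each in a nest of its own in the fixture. Then swing the clear cover fully down over the plugs, and only after that swing the hook across the cover until it is fully home against its catch stud. Leave the other things on the bench where they are.

Things in the scene. Friction and masses are not known exactly. Their poses are not given: they have to be found in the camera images.
- fixture: contact test fixture, fixed: aluminium base plate 260 x 250 mm with a grey plastic nest block (top 28 mm above the bench), a clear hinged cover and a hook on a post. Origin: on the bench, straight below the middle nest. x runs along the row of three nests, +y towards the hook and the cover's free edge, z up. The base reaches to x = +-130 mm and y = -115 to +135 mm
- cover (a joint): angle of the cover: 0 closed, level over the nests; opens up and over to the fixture's -y side, stop 1.95. Hinge line: parallel to x at y = -85, z = 80 mm of the fixture. Clear pane in an aluminium frame, 220 x 130 x 6 mm, 0.3 kg; black contact blocks below it end 2 mm above bare seated plugs (a cap blocks it). A friction hinge holds it at any angle; 2 to 5 N at the handle move it
- cover_handle (a point): middle of the cover's handle, a round steel bar 10 mm thick, 76 mm long, parallel to the hinge line and 160 mm from it (3 mm above hinge level when closed), with a 25 mm gap to the cover's free edge; closed it lies at x = -50, y = 75, z = 83 mm of the fixture
- hook (a joint): angle of the hook: 0 fully closed at its stop, pointing to the fixture's -y across the closed cover, against the catch (mushroom stud, 13 mm high, on the cover's top near its free edge); grows anticlockwise from above, to 2.2; at 1.57 it points to +x; clear of the cover above 1.2. Upright pivot at x = 65, y = 100 mm of the fixture. Light friction holds it; 1 N at the knob moves it
- hook_knob (a point): middle of the upright black finger knob at the end of the hook, a cylinder 14 mm across and 24 mm high, 80 mm from the hook's pivot; this point is 111 mm above the bench, the knob's top 12 mm higher. The hook is a flat steel bar 14 mm wide, 6 mm thick, lying 88 to 94 mm above the bench, just above the closed cover
- hook_pivot (a point): point on the hook's upright pivot axis, on top of its steel post (18 mm across), 88 mm above the bench
- cover_hinge (a point): middle of the cover's hinge line, 80 mm above the bench; this point's x axis runs along the hinge line
- nest_1 (a point): centre of the floor of a round nest of the fixture, at x = -70, y = 0, z = 18 mm of the fixture: a pocket 48 mm across and 10 mm deep with a chamfered mouth, for the foot of one plug
- nest_2 (a point): centre of the floor of a round nest of the fixture, at x = 0, y = 0, z = 18 mm of the fixture: a pocket 48 mm across and 10 mm deep with a chamfered mouth, for the foot of one plug
- nest_3 (a point): centre of the floor of a round nest of the fixture, at x = 70, y = 0, z = 18 mm of the fixture: a pocket 48 mm across and 10 mm deep with a chamfered mouth, for the foot of one plug
- spigot_1 (a point): foot of a spigot on the top of the cap stand (fixed grey board, 195 x 60 mm, 12 mm thick, three spigots in a row 65 mm apart; this one at -65 mm along it, which is also this point's x axis): an aluminium stub 24 mm across, 11 mm high with a tapered top; a cap slips over it and rests on the board
- spigot_2 (a point): foot of a spigot on the top of the cap stand (fixed grey board, 195 x 60 mm, 12 mm thick, three spigots in a row 65 mm apart; this one at 0 mm along it, which is also this point's x axis): an aluminium stub 24 mm across, 11 mm high with a tapered top; a cap slips over it and rests on the board
- spigot_3 (a point): foot of a spigot on the top of the cap stand (fixed grey board, 195 x 60 mm, 12 mm thick, three spigots in a row 65 mm apart; this one at 65 mm along it, which is also this point's x axis): an aluminium stub 24 mm across, 11 mm high with a tapered top; a cap slips over it and rests on the board
- plug_1: metal circular plug, 150 g, upright in a fixed shallow blue tray (200 x 200 mm, rim 16 mm high, floor 4 mm above the bench), 65 mm or more from its neighbours: a foot 42 mm across, 10 mm high, above it a barrel 30 mm across up to 46 mm, where the pins are. Origin: centre of the underside of the foot; z up
- plug_2: metal circular plug, 150 g, upright in a fixed shallow blue tray (200 x 200 mm, rim 16 mm high, floor 4 mm above the bench), 65 mm or more from its neighbours: a foot 42 mm across, 10 mm high, above it a barrel 30 mm across up to 46 mm, where the pins are. Origin: centre of the underside of the foot; z up
- plug_3: metal circular plug, 150 g, upright in a fixed shallow blue tray (200 x 200 mm, rim 16 mm high, floor 4 mm above the bench), 65 mm or more from its neighbours: a foot 42 mm across, 10 mm high, above it a barrel 30 mm across up to 46 mm, where the pins are. Origin: centre of the underside of the foot; z up
- cap_1: black plastic dust cap with a ribbed side, 25 g, 37 mm across, 21 mm high, open below (bore 32 mm, 15 mm deep), sitting loosely on the plug of the same number, its rim 31 mm above the plug's underside. Origin: centre of its open lower rim; z up through its closed top. Some plugs come without: then absent
- cap_2: black plastic dust cap with a ribbed side, 25 g, 37 mm across, 21 mm high, open below (bore 32 mm, 15 mm deep), sitting loosely on the plug of the same number, its rim 31 mm above the plug's underside. Origin: centre of its open lower rim; z up through its closed top. Some plugs come without: then absent
- cap_3: black plastic dust cap with a ribbed side, 25 g, 37 mm across, 21 mm high, open below (bore 32 mm, 15 mm deep), sitting loosely on the plug of the same number, its rim 31 mm above the plug's underside. Origin: centre of its open lower rim; z up through its closed top. Some plugs come without: then absent
- screwdriver: a screwdriver, 160 mm, lying on the bench, a bystander
- tape_roll: a roll of amber tape, 76 mm across, lying on the bench, a bystander
- lock_nut: a brass ring nut, 40 mm across, lying on the bench, a bystander
- caliper: a steel caliper, 200 mm, lying on the bench, a bystander
- eraser: a white eraser, 50 x 22 mm, lying on the bench, a bystander

How it is judged:
By the outcome, as a careful person would: the job done as asked, in the order asked, and still so for the second after the job is handed in, with the robot touching nothing.
Of cap_1, cap_2, cap_3 only 1 to 3 are there at a start; the rules pass over those that are not, and their reading is None.
At some moment in a run one of plug_1, plug_2, plug_3 may be knocked a few centimetres aside while the robot is not near it.
It also fails if it takes over 210 s, if anything falls off the work surface, if the arm or the gripper's body presses on something with over 40 N, if the wrist force passes 120 N, or if a joint passes its speed limit or range.

## Working session

There is one attempt and no reset: what is moved stays moved. The work goes in short steps, Python scripts to look and compute and a tool call to move; the robot and the scene stay as the last step left them, time stands still between calls to the robot, and variables do not carry over. Pictures are saved under pics/ and viewed, at most 14 in all, crops included, and the job is handed in when it is done.

```bash
ls; mkdir -p pics
```

Create h.py:
```python
import numpy as np,cv2
from station import robot
def P(n):
    c=robot.camera_params(n);return np.array(c["intrinsics"]),np.array(c["view"])
def snap(n,f):
    c=P(n);im=robot.grab_frame(n);cv2.imwrite(f"pics/{f}.png",im[:,:,::-1]);np.savez(f"pics/{f}.npz",K=c[0],V=c[1]);return im,c
def ray(c,u,v,fish=False):
    K,V=c;x=(u-K[0,2])/K[0,0];y=(v-K[1,2])/K[1,1]
    if fish:
        r=np.hypot(x,y);s=np.sin(r)/max(r,1e-9);d=np.array([x*s,y*s,np.cos(r)])
    else: d=np.array([x,y,1.])
    R=V[:3,:3];return -R.T@V[:3,3],R.T@d
def plane(c,u,v,z,fish=False):
    o,d=ray(c,u,v,fish);return o+d*(z-o[2])/d[2]
def tri(rays):
    A=0;b=0
    for o,d in rays:
        d=d/np.linalg.norm(d);M=np.eye(3)-np.outer(d,d);A=A+M;b=b+M@o
    return np.linalg.solve(A,b)
def proj(c,p):
    K,V=c;q=V[:3,:3]@np.array(p)+V[:3,3];return (K@(q/q[2]))[:2]
def load(f):
    d=np.load(f"pics/{f}.npz");return cv2.imread(f"pics/{f}.png")[:,:,::-1],(d["K"],d["V"])
```

Run:
```python
from h import *
for n in("scene","top","wrist"):
    im,c=snap(n,n+"0");print(n,c[0].round(1).tolist(),(-c[1][:3,:3].T@c[1][:3,3]).round(3))
print(robot.get_obs())
```

```text
pics
station.py
scene [[520.9, 0.0, 321.8], [0.0, 520.9, 239.6], [0.0, 0.0, 1.0]] [0.905 0.644 0.716]
top [[499.6, 0.0, 319.1], [0.0, 499.6, 242.0], [0.0, 0.0, 1.0]] [0.383 0.042 1.014]
wrist [[371.6, 0.0, 320.5], [0.0, 371.6, 236.8], [0.0, 0.0, 1.0]] [0.058 0.628 0.373]
{'time': 0.15, 'joint_pos': array([ 6.99510295e+01,  1.26639601e+01,  8.75102304e+01, -1.13700725e-03,
        7.99137738e+01, -7.22576460e+00]), 'joint_velocities': array([-0.00759101, -0.08829864, -0.13844904, -0.06740889, -0.14427325,
       -0.03246495]), 'joint_efforts': array([ 6.85092618e-04, -4.97490156e+01, -3.89904141e+01, -2.95253440e-04,
        7.23056932e-03, -2.38597426e-05]), 'ee_pos': array([0.13857677, 0.60898118, 0.24946472]), 'orientation': array([-1.79912594e+02, -9.95384319e-03,  1.67176986e+02]), 'force': array([ 0.08347587,  0.4664079 , -0.14273323]), 'ft_torque': array([ 0.01445706,  0.03023139, -0.01818867]), 'gripper_force': 0.0, 'grip_width': 0.08546336965308413}
```

View pics/top0.png

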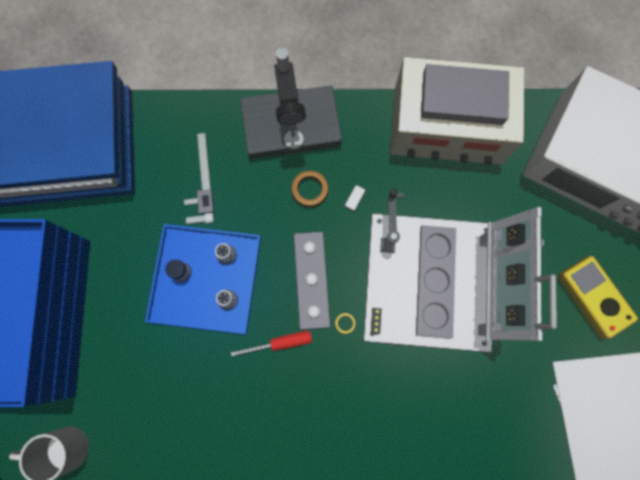

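View pics/scene0.png

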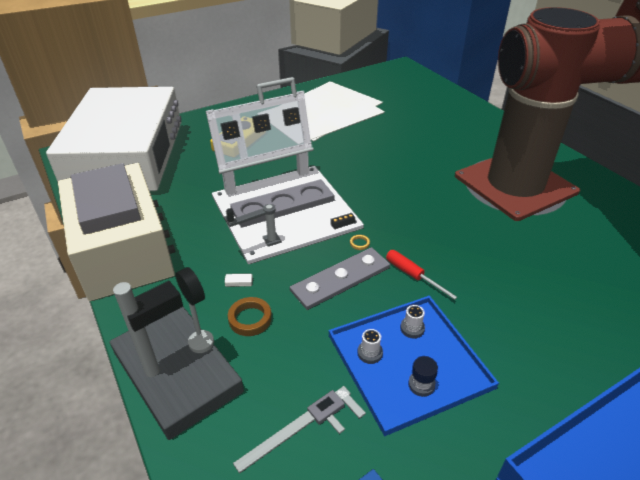

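The top view shows the tray with one capped plug at (177,270) and bare plugs at (224,252) and (226,298). The stand's spigots are at (309,247), (312,279) and (314,312), and the nests at (437,245), (436,280) and (434,316). The hook knob is near (393,195), the pivot near (388,243) and the cover handle near (553,300). The scene view shows the same layout with the cover open.

Run:
```python
from h import *
t,ct=load("top0");s,cs=load("scene0")
print("base",proj(ct,[0,0,0]),proj(cs,[0,0,0]), "x/y dir",proj(ct,[.6,0,0]),proj(ct,[.6,.2,0]))
pr=dict(plugcap=((177,270),(424,365),.056),plugA=((224,252),(371,336),.05),plugB=((226,298),(414,312),.05),
 s1=((309,247),(312,287),.023),s2=((312,279),(341,272),.023),s3=((314,312),(368,260),.023),
 n1=((437,245),None,.028),n2=((436,280),None,.028),n3=((434,316),None,.028),knob=((393,195),(232,215),.111),piv=((394,237),(270,209),.09),
 handle=((553,300),(277,84),.1))
for k,(a,b,z) in pr.items():
    print(k,plane(ct,*a,z).round(3),tri([ray(ct,*a),ray(cs,*b)]).round(3) if b else "")
canvas=np.hstack([cv2.resize(t[215:345,140:335],None,fx=2.05,fy=2.05,interpolation=cv2.INTER_CUBIC),cv2.resize(t[180:360,355:565],None,fx=1.9,fy=1.48)[:266]])
```

```text
base [341.87509188 563.7495816 ] [514.41810803 184.02012646] x/y dir [338.23547323 242.11484854] [241.854389   242.36350677]
plugcap [0.534 0.315 0.056] [0.535 0.317 0.05 ]
plugA [0.57  0.227 0.05 ] [0.571 0.228 0.045]
plugB [0.48 0.22 0.05] [0.48  0.221 0.044]
s1 [0.585 0.06  0.023] [0.586 0.061 0.016]
s2 [0.52  0.054 0.023] [0.52  0.055 0.017]
s3 [0.454 0.05  0.023] [0.455 0.051 0.013]
n1 [ 0.588 -0.198  0.028] 
n2 [ 0.517 -0.192  0.028] 
n3 [ 0.446 -0.185  0.028] 
knob [ 0.667 -0.1    0.111] [ 0.666 -0.099  0.109]
piv [ 0.59  -0.102  0.09 ] [ 0.589 -0.101  0.091]
handle [ 0.469 -0.387  0.1  ] [ 0.454 -0.324  0.229]
```

View pics/wrist0.png

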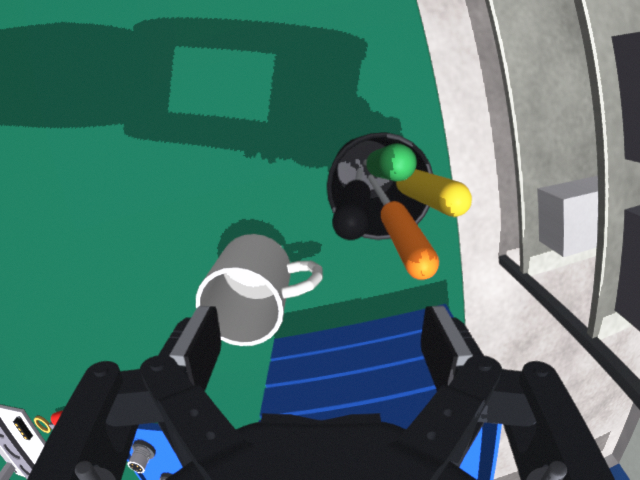

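The wrist view shows only the mug, the cup and blue boxes. I'll turn the tool towards yaw 85 and then move above the tray.

Add to h.py:
```python
from scipy.spatial.transform import Rotation as Ro
def to(x,y,z,yaw=None):
    o=robot.get_obs();R=Ro.from_euler('xyz',o["orientation"],degrees=True)
    if yaw is not None:
        T=Ro.from_euler('xyz',[180,0,yaw],degrees=True);print("rot first",(R.inv()*T).as_rotvec(degrees=True).round(2));R=T
    print("d",R.inv().apply(np.array([x,y,z])-o["ee_pos"]).round(4))
```

```text
(no output)
```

Call:
jog_arm(steps=[[0.085, [0, 0, 0], [0, 0, 10.2]], [0.085, [0, 0, 0], [0, 0, 10.2]], [0.085, [0, 0, 0], [0, 0, 10.2]], [0.085, [0, 0, 0], [0, 0, 10.2]], [0.085, [0, 0, 0], [0, 0, 10.2]], [0.085, [0, 0, 0], [0, 0, 10.2]], [0.085, [0, 0, 0], [0, 0, 10.2]], [0.085, [0, 0, 0], [0, 0, 10.2]]])

```text
time: 1.15
ee_pos: [0.1386, 0.6092, 0.2498]
orientation: [-180.0, 0.0, 85.2]
force: [-0.5, 0.3, 0.3]
grip_width: 0.0848
gripper_force: 0.0
```

```bash
python3 -c "
from h import *
to(.53,.17,.25,85)"
```

```text
rot first [-0.02  0.05  0.24]
d [-4.034e-01  4.282e-01 -2.000e-04]
```

Call:
jog_arm(steps=[[0.085, [-0.04, 0.0425, 0], [0, 0, 0.2]], [0.085, [-0.04, 0.0425, 0], [0, 0, 0]], [0.085, [-0.04, 0.0425, 0], [0, 0, 0]], [0.085, [-0.04, 0.0425, 0], [0, 0, 0]], [0.085, [-0.04, 0.0425, 0], [0, 0, 0]], [0.085, [-0.04, 0.0425, 0], [0, 0, 0]], [0.085, [-0.04, 0.0425, 0], [0, 0, 0]], [0.085, [-0.04, 0.0425, 0], [0, 0, 0]]], lines="1,3")

```text
time: 2.15
ee_pos: [0.4529, 0.2616, 0.2502]
orientation: [180.0, -0.0, 85.4]
```

Call:
jog_arm(steps=[[0.085, [-0.04, 0.0425, 0], [0, 0, 0]], [0.085, [-0.04, 0.0425, 0], [0, 0, 0]], [0.085, [0, 0, 0], [0, 0, 0]], [0.085, [0, 0, 0], [0, 0, 0]]])

```text
time: 2.65
ee_pos: [0.5298, 0.1767, 0.2498]
orientation: [-179.9, -0.0, 85.3]
force: [-0.2, 0.4, -0.9]
grip_width: 0.0847
gripper_force: 0.0
```

```bash
python3 -c "
from h import *
im,c=snap('wrist','w1');print((c[1][:3,:3]).round(3),(-c[1][:3,:3].T@c[1][:3,3]).round(3))"
```

```text
[[ 0.997 -0.082 -0.002]
 [-0.077 -0.944  0.321]
 [-0.028 -0.32  -0.947]] [0.537 0.259 0.373]
```

View pics/w1.png

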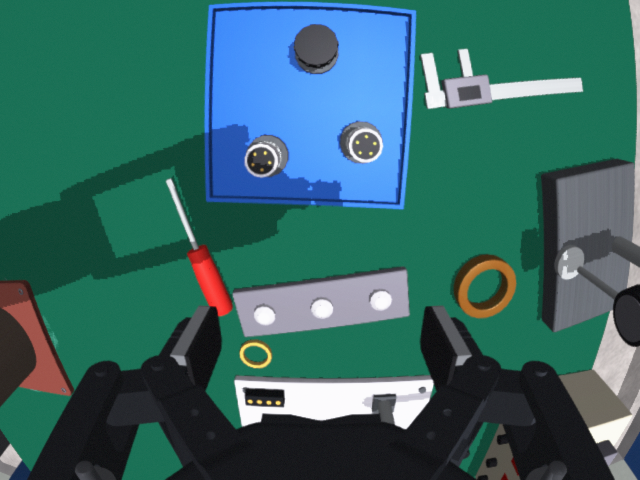

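The wrist view shows the capped plug at (316,45), the bare plug tops at (361,143) and (263,158), and spigots at (264,314), (322,308) and (380,300). I'll take a second wrist position to triangulate.

Call:
jog_arm(steps=[[0.085, [-0.04, 0.02, -0.02], [0, 0, 0]], [0.085, [-0.04, 0.02, -0.02], [0, 0, 0]], [0.085, [-0.02, 0, -0.01], [0, 0, 0]], [0.085, [0, 0, 0], [0, 0, 0]], [0.085, [0, 0, 0], [0, 0, 0]]], lines="2,3")

```text
ee_pos: [0.5611, 0.0752, 0.2996]
orientation: [-179.9, -0.0, 85.5]
```

Create m.py:
```python
from h import *
def blob(im,u,v,r,f):
    u0,v0=int(u-r),int(max(v-r,0));p=im[v0:int(v+r),u0:int(u+r)].astype(int);m=f(p).astype(np.uint8)
    n,l,st,ce=cv2.connectedComponentsWithStats(m)
    if n<2:return None
    k=1+np.argmax(st[1:,4]);cs,_=cv2.findContours((l==k).astype(np.uint8),0,1)
    h=cv2.convexHull(max(cs,key=len));e=cv2.fitEllipse(h) if len(h)>4 else None
    return (u0+e[0][0],v0+e[0][1]),np.round(e[1],1),st[k,4]
white=lambda p:p.min(2)>150
dark=lambda p:p.max(2)<70
```

Run:
```python
from m import *
im,c=snap("wrist","w2")
a,ca=load("w1")
def fp(c,p):
    K,V=c;q=V[:3,:3]@np.array(p)+V[:3,3];th=np.arctan2(np.hypot(q[0],q[1]),q[2]);s=th/np.hypot(q[0],q[1]);return K[0,0]*s*q[0]+K[0,2],K[1,1]*s*q[1]+K[1,2]
L=dict(A=((361,143),.05,24,white),B=((263,158),.05,24,white),C=((316,44),.056,30,dark),s1=((264,314),.023,15,white),s2=((322,308),.023,15,white),s3=((380,300),.023,15,white))
for k,(uv,z,r,f) in L.items():
    p=plane(ca,*uv,z,True);g=fp(c,p)
    b1=blob(a,*uv,r,f);b2=blob(im,*g,r,f);print(k,b1,b2)
    if b1 and b2: print("   ",tri([ray(ca,*b1[0],True),ray(c,*b2[0],True)]).round(4),plane(ca,*b1[0],z,True).round(4),plane(c,*b2[0],z,True).round(4))
cv2.imwrite("pics/w12.png",np.hstack([cv2.resize(a[0:340,190:430],None,fx=1.6,fy=1.6)[:,:,::-1],cv2.resize(im[0:340,190:430],None,fx=1.6,fy=1.6)[:,:,::-1]]))
```

```text
A ((365.376033782959, 144.86841201782227), array([33.9, 35.4]), np.int32(377)) ((320.7999668121338, 44.308767318725586), array([28.8, 31.4]), np.int32(240))
    [0.5732 0.2306 0.0465] [0.5727 0.2309 0.05  ] [0.5732 0.23   0.05  ]
B ((261.32606506347656, 159.73608589172363), array([33.3, 34.5]), np.int32(287)) ((228.76983070373535, 59.89809608459473), array([27.2, 29.7]), np.int32(209))
    [0.4805 0.2253 0.048 ] [0.4811 0.2255 0.05  ] [0.4807 0.2249 0.05  ]
C ((315.63037109375, 52.54412078857422), array([30.5, 39.4]), np.int32(140)) ((278.3973617553711, 447.2859802246094), array([69.7, 87.3]), np.int32(3398))
    [0.5604 0.2356 0.4835] [0.5364 0.3137 0.056 ] [ 0.4675 -0.2936  0.056 ]Traceback (most recent call last):
  File "<stdin>", line 9, in <module>
  File "m.py", line 8, in blob
    return (u0+e[0][0],v0+e[0][1]),np.round(e[1],1),st[k,4]
               ~^^^
TypeError: 'NoneType' object is not subscriptable
```

Run:
```python
from m import *
a,ca=load("w1");b,cb=load("w2")
X=cv2.resize(a[0:180,200:410],None,fx=3,fy=3,interpolation=cv2.INTER_CUBIC);
cv2.imwrite("pics/w12.png",np.hstack([cv2.resize(a[0:180,230:400],None,fx=2.35,fy=3.3,interpolation=2),cv2.resize(b[20:380,180:420],None,fx=1.6,fy=1.65,interpolation=2)])[:600,:800,::-1])
for im,c,pts in((a,ca,[(264,314),(322,308),(380,300)]),):
  for p in pts:
    q=im[p[1]-14:p[1]+14,p[0]-14:p[0]+14];print(q.min(2)[14,::2],q.min(2)[::2,14])
```

```text
[162 163 217 238 241 251 251 251 251 249 249 248 228 163] [162 161 123 149 247 249 249 251 252 252 252 251 220 164]
[163 133 226 238 244 251 252 252 252 251 249 248 241 164] [166 161 124 237 249 249 251 252 252 252 252 246 204 163]
[166 151 157 233 239 248 252 252 252 252 251 248 246 178] [169 157 138 242 246 247 251 252 251 252 252 246 197 163]
```

View pics/w12.png

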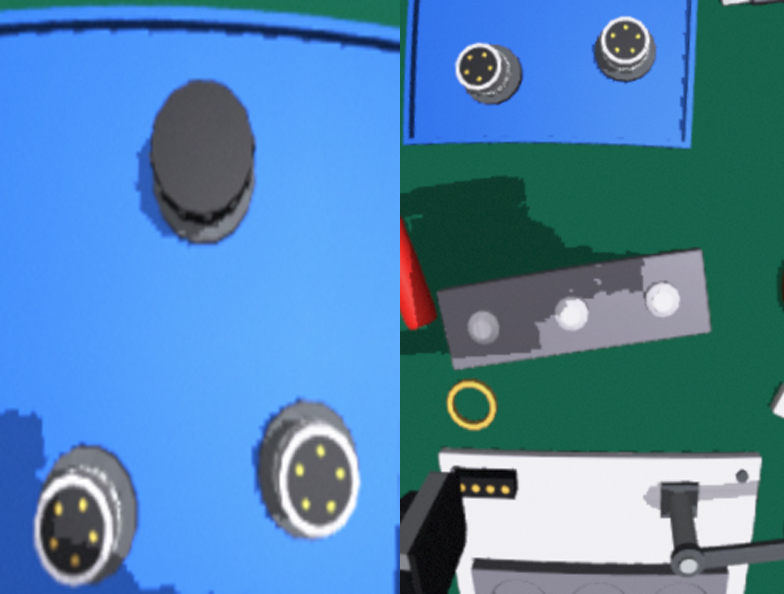

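The crops show the pin faces of both bare plugs as white-rimmed discs, the cap top disc at w1 pixel (316.4,43.9), and bright spigots on the stand.

Run:
```python
from m import *
a,ca=load("w1");b,cb=load("w2");t,ct=load("top0")
lum=lambda T:(lambda p:p.min(2)>T)
S=[((264,314),(180+482/1.6,20+326/1.65),(314,312)),((322,308),(180+571/1.6,20+314/1.65),(312,279)),((380,300),(180+662/1.6,20+299/1.65),(309,247))]
def go(im,uv,r):
    x,y=int(uv[0]),int(uv[1]);g=im[y-r:y+r,x-r:x+r].min(2).astype(np.uint8);T,_=cv2.threshold(g,0,255,8);return blob(im,*uv,r,lum(T))
P3=[]
for u1,u2,u3 in S:
    r=[go(a,u1,13),go(b,u2,9),go(t,u3,8)];print([(np.round(x[0],1),x[1]) for x in r])
    print("  tri",tri([ray(ca,*r[0][0],True),ray(cb,*r[1][0],True),ray(ct,*r[2][0])]).round(4),[plane(c,*x[0],.02,f).round(4)[:2] for c,x,f in((ca,r[0],1),(cb,r[1],1),(ct,r[2],0))])
for n,u1,u3,z in(("C",(316.4,43.9),(177.5,267.5),.056),):
    print(n,tri([ray(ca,*u1,True),ray(ct,*u3)]).round(4),plane(ca,*u1,z,True).round(4),plane(ct,*u3,z).round(4))
to(.5365,.317,.12,85)
```

```text
[(array([264.2, 315.6]), array([17.4, 20.9])), (array([473.9, 210.7]), array([ 6.2, 12.1])), (array([313.4, 310.7]), array([10.3, 10.6]))]
  tri [0.5205 0.1176 0.2688] [array([0.4563, 0.0532]), array([0.7401, 0.04  ]), array([0.4572, 0.0515])]
[(array([321.8, 308.7]), array([18.4, 21.3])), (array([532.1, 211.2]), array([12. , 32.2])), (array([311.2, 278.1]), array([10.3, 10.5]))]
  tri [0.5466 0.1247 0.2899] [array([0.5208, 0.0576]), array([0.8236, 0.0347]), array([0.522 , 0.0559])]
[(array([380.8, 300.3]), array([18.4, 21.1])), (array([591.7, 199.8]), array([17.8, 23.3])), (array([309. , 246.5]), array([ 9.8, 10.5]))]
  tri [0.5704 0.1307 0.3043] [array([0.5854, 0.0621]), array([0.9256, 0.0455]), array([0.5867, 0.0603])]
C [0.5392 0.321  0.0433] [0.5377 0.3212 0.056 ] [0.5385 0.3146 0.056 ]
rot first [-0.09 -0.02  0.47]
d [ 0.2387 -0.0456  0.1794]
```

Call:
jog_arm(steps=[[0.085, [0, 0, 0], [0, 0, 0.5]], [0.085, [0.045, -0.01, 0.02], [0, 0, 0]], [0.085, [0.045, -0.01, 0.02], [0, 0, 0]], [0.085, [0.045, -0.01, 0.02], [0, 0, 0]], [0.085, [0.035, -0.01, 0.02], [0, 0, 0]], [0.085, [0, 0, 0], [0, 0, 0]], [0.085, [0, 0, 0], [0, 0, 0]]], lines="2,3")

```text
ee_pos: [0.5373, 0.2467, 0.2203]
orientation: [-180.0, 0.0, 84.9]
```

Run:
```python
from m import *
b,cb=load("w2");im,c=snap("wrist","w3");t=robot.grab_frame("top");ct=P("top");t0=load("top0")[0]
d=np.abs(t.astype(int)-t0).max(2)
cv2.imwrite("pics/w3b.png",np.hstack([im[:,100:540],cv2.resize(t[215:345,140:270],None,fx=2.75,fy=3.69,interpolation=2)[:480]])[:,:800,::-1])
print(im.shape)
```

```text
(480, 640, 3)
```

View pics/w3b.png

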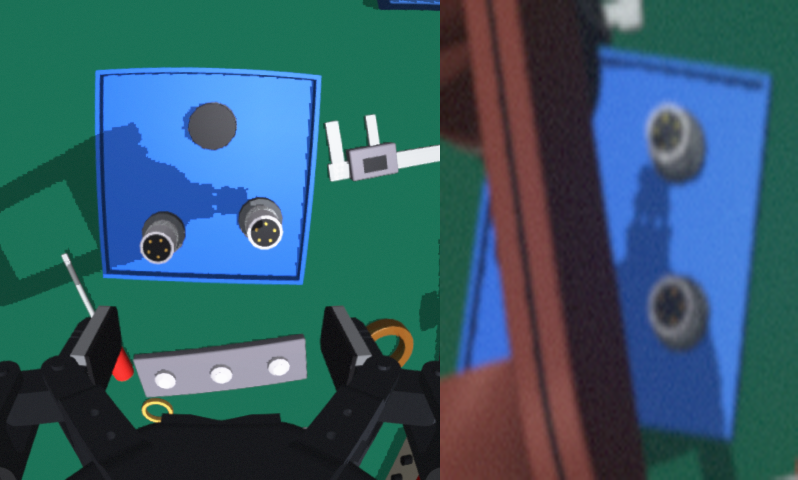

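The cap's top disc is at w3 pixel (312,126), and the plug tops are at (364,231) and (258,247).

Run:
```python
from m import *
a,ca=load("w1");im,c=load("w3")
nb=lambda p:(p[:,:,2]-p[:,:,0]<40)&(p.max(2)<130)
r=blob(im,312,126,34,nb);print(r, plane(c,*r[0],.056,True).round(4),tri([ray(ca,316.4,43.9,True),ray(c,*r[0],True)]).round(4))
for n,uv,o in(("A",(364,231),(365.4,144.9)),("B",(258,247),(261.3,159.7))):
    r=blob(im,*uv,26,white);print(n,r,plane(c,*r[0],.05,True).round(4),tri([ray(ca,*o,True),ray(c,*r[0],True)]).round(4))
g=lambda T:(lambda p:p.min(2)>T)
for u in((265,380),(321,375),(379,367)):
    r=blob(im,*u,13,g(205));print(r,plane(c,*r[0],.02,True).round(4))
```

```text
((311.8625144958496, 125.75656127929688), array([46.1, 47.7]), np.int32(1716)) [0.5371 0.3218 0.056 ] [0.5374 0.3217 0.0538]
A ((365.1008720397949, 229.44143295288086), array([34.7, 41.2]), np.int32(371)) [0.5731 0.2331 0.05  ] [0.5739 0.2301 0.0405]
B ((256.6932010650635, 247.19926834106445), array([31.6, 34. ]), np.int32(220)) [0.4806 0.2255 0.05  ] [0.4809 0.2256 0.0505]
((264.82962131500244, 380.5189142227173), array([14.9, 20.1]), np.int32(242)) [0.4563 0.0539 0.02  ]
((321.2057704925537, 375.04350757598877), array([15.7, 20.4]), np.int32(258)) [0.5209 0.058  0.02  ]
((378.7536678314209, 366.9707946777344), array([15.8, 20.4]), np.int32(260)) [0.5853 0.0626 0.02  ]
```

Call:
jog_arm(steps=[[0.085, [0.04, -0.0035, 0.03], [0, 0, 0]], [0.085, [0.0347, -0.0033, 0.04], [0, 0, 0]], [0.085, [0, 0, 0.04], [0, 0, 0]], [0.085, [0, 0, 0.035], [0, 0, 0]], [0.085, [0, 0, 0.022], [0, 0, 0]], [0.085, [0, 0, 0], [0, 0, 0]], [0.085, [0, 0, 0], [0, 0, 0]]], lines="2,4")

```text
ee_pos: [0.5388, 0.3217, 0.0551]
orientation: [179.9, -0.1, 84.8]
force: [0.2, -0.5, 0.3]
```

```bash
python3 -c "
from h import *
to(.537,.3218,.053,85);snap('wrist','w4')"
```

```text
rot first [ 0.14 -0.07 -0.16]
d [-0.0001 -0.0018  0.0021]
```

View pics/w4.png

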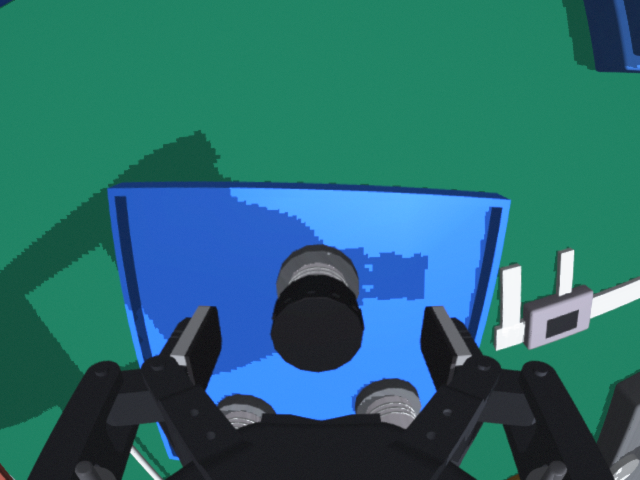

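The cap stands centred between the pads at (318,325). I'll close on it.

Call:
jog_arm(steps=[[0.085, [0, -0.0018, 0.002], [0, 0, 0]], [0.03, [0, 0, 0], [0, 0, 0]], [0.03, [0, 0, 0], [0, 0, 0]], [0.03, [0, 0, 0], [0, 0, 0]], [0.03, [0, 0, 0], [0, 0, 0]], [0.03, [0, 0, 0], [0, 0, 0]], [0.03, [0, 0, 0], [0, 0, 0]]])

```text
time: 6.15
ee_pos: [0.5358, 0.3219, 0.0517]
orientation: [180.0, -0.0, 84.9]
force: [-0.3, 0.4, 4.6]
grip_width: 0.0351
gripper_force: 59.8
```

Call:
jog_arm(steps=[[0.03, [0, 0, -0.01], [0, 0, 0]], [0.03, [0, 0, -0.03], [0, 0, 0]], [0.03, [0, 0, -0.03], [0, 0, 0]], [0.03, [0, 0, -0.03], [0, 0, 0]], [0.03, [0, 0, 0], [0, 0, 0]]])

```text
time: 6.78
ee_pos: [0.5373, 0.3226, 0.1548]
orientation: [179.7, -0.2, 84.9]
force: [0.1, 0.0, -0.1]
grip_width: 0.0349
gripper_force: 59.9
```

```bash
python3 -c "
from m import *
im,c=snap('wrist','w5');print(blob(im,318,320,60,lambda p:p.max(2)<60))
for z in(.152,.156):print(z,plane(c,318,330,z,True))
to(.5214,.0575,.15,85)"
```

```text
((317.4946060180664, 354.0288314819336), array([123.3, 153.4]), np.int32(8964))
0.152 [0.53617804 0.32329585 0.152     ]
0.156 [0.53642449 0.32587508 0.156     ]
rot first [ 0.13 -0.07 -0.12]
d [-0.2648  0.0084  0.0026]
```

View pics/w5.png

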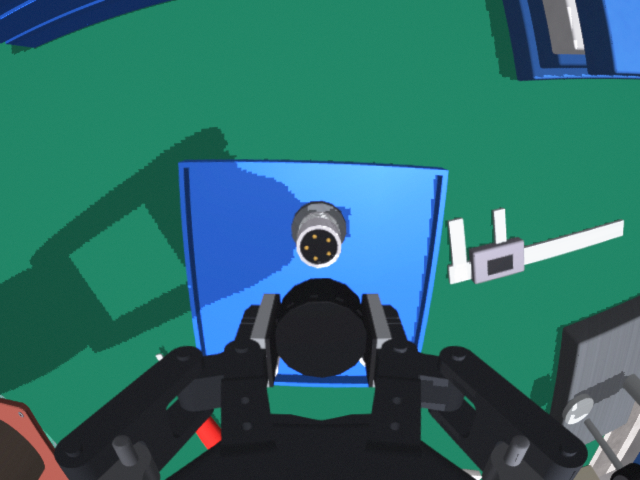

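The cap is held, and plug C is left bare at (319,245). Now I'll carry the cap to the middle spigot.

Call:
jog_arm(steps=[[0.03, [-0.045, 0.0014, 0], [0.1, -0.1, 0]], [0.03, [-0.045, 0.0014, 0], [0, 0, 0]], [0.03, [-0.045, 0.0014, 0], [0, 0, 0]], [0.03, [-0.045, 0.0014, 0], [0, 0, 0]], [0.03, [-0.045, 0.0014, 0], [0, 0, 0]], [0.03, [-0.0398, 0.0014, 0], [0, 0, 0]], [0.03, [0, 0, 0.04], [0, 0, 0]], [0.03, [0, 0, 0.03], [0, 0, 0]]], quiet=true)

```text
ok
```

Call:
jog_arm(steps=[[0.03, [0, 0, 0], [0, 0, 0]], [0.03, [0, 0, 0], [0, 0, 0]], [0.03, [0, 0, 0], [0, 0, 0]]])

```text
time: 8.2
ee_pos: [0.5212, 0.0573, 0.0831]
orientation: [180.0, 0.1, 84.9]
force: [0.5, 0.7, 0.4]
grip_width: 0.035
gripper_force: 59.9
```

```bash
python3 -c "
from h import *
to(.5212,.0578,.05,85);im,c=snap('wrist','w6')"
```

```text
rot first [ 0.04  0.09 -0.1 ]
d [ 0.0005 -0.      0.0331]
```

View pics/w6.png

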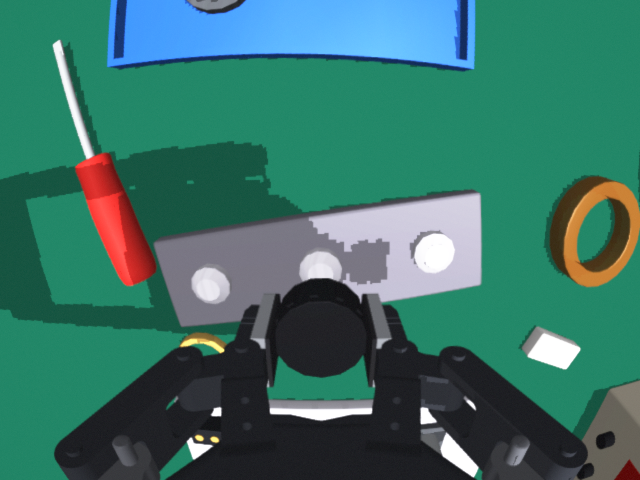

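The middle spigot lies at (320,268), directly under the cap's line. Lowering.

```bash
python3 -c "
from h import *
im,c=load('w6')
for u in((210,285),(434,253)):print(plane(c,*u,.02,True).round(4))"
```

```text
[0.4568 0.0533 0.02  ]
[0.5847 0.0617 0.02  ]
```

Call:
jog_arm(steps=[[0.03, [0.0005, 0, 0.02], [0, 0, 0]], [0.03, [0, 0, 0.015], [0, 0, 0]], [0.03, [0, 0, 0.01], [0, 0, 0]], [0.03, [0, 0, 0.005], [0, 0, 0]], [0.03, [0, 0, 0], [0, 0, 0]], [0.03, [0, 0, 0], [0, 0, 0]]])

```text
time: 9.0
ee_pos: [0.5205, 0.0576, 0.0321]
orientation: [-179.9, 0.1, 84.9]
force: [-0.6, 0.0, 1.2]
grip_width: 0.035
gripper_force: 59.9
```

Call:
jog_arm(steps=[[0.03, [0, 0, 0.002], [0, 0, 0]], [0.03, [0, 0, 0], [0, 0, 0]]], only="force:")

```text
force: [0.6, -0.2, 2.0]
gripper_force: 61.4
```

Call:
jog_arm(steps=[[0.07, [0, 0, 0], [0, 0, 0]], [0.07, [0, 0, 0], [0, 0, 0]], [0.07, [0, 0, 0], [0, 0, 0]], [0.07, [0, 0, -0.02], [0, 0, 0]], [0.07, [0, 0, -0.04], [0, 0, 0]], [0.07, [0, 0, -0.04], [0, 0, 0]], [0.07, [-0.02, 0, -0.04], [0, 0, 0]], [0.07, [-0.04, 0, -0.02], [0, 0, 0]]])

```text
time: 10.25
ee_pos: [0.5161, -0.0018, 0.1926]
orientation: [179.9, 0.1, 85.0]
force: [0.2, 0.1, -0.2]
grip_width: 0.07
gripper_force: 0.0
```

Call:
jog_arm(steps=[[0.07, [-0.04, 0, 0], [0, 0, 0]], [0.07, [0, 0, 0], [0, 0, 0]], [0.07, [0, 0, 0], [0, 0, 0]]], lines="2,2")

```text
ee_pos: [0.5111, -0.0414, 0.1895]
```

```bash
python3 -c "
from m import *
im,c=snap('wrist','w7');t=robot.grab_frame('top');
cv2.imwrite('pics/w7b.png',np.hstack([im[:,120:500],cv2.resize(t[180:360,140:320],None,fx=2.3,fy=2.667,interpolation=2)])[:,:,::-1])"
```

```text
(no output)
```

View pics/w7b.png

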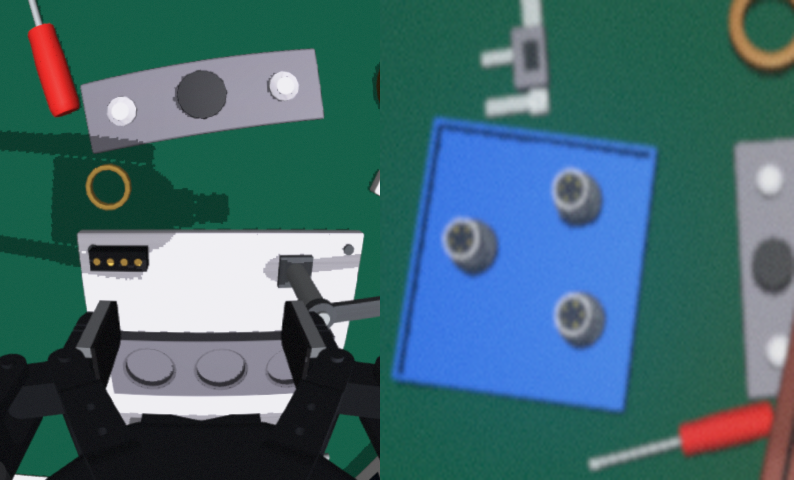

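The cap sits over the middle spigot at (201,94), and all three plugs are bare in the tray. Next, the nests.

Call:
jog_arm(steps=[[0.07, [-0.04, 0.008, -0.03], [0, 0, 0]], [0.07, [-0.04, 0, -0.03], [0, 0, 0]], [0.07, [0, 0, 0], [0, 0, 0]], [0.07, [0, 0, 0], [0, 0, 0]]], lines="2,3")

```text
ee_pos: [0.5121, -0.121, 0.2491]
orientation: [-179.8, 0.0, 84.9]
```

```bash
python3 -c "
from m import *
im,c=snap('wrist','w8')"
```

Call:
jog_arm(steps=[[0.07, [0.01, 0.03, -0.03], [0, 0, 0]], [0.07, [0.02, 0.03, -0.03], [0, 0, 0]], [0.07, [0, 0, 0], [0, 0, 0]], [0.07, [0, 0, 0], [0, 0, 0]]], lines="2,3")

```text
ee_pos: [0.574, -0.0963, 0.3078]
orientation: [-179.7, 0.1, 85.0]
```

Create n.py:
```python
from m import *
a=snap('wrist','w9');a=[load('w7'),load('w8'),a]
for im,c in a:
    b=blob(im,321 if im is a[0][0] else 321,94 if im is a[0][0] else 60,40,lambda p:p.max(2)<80);print("cap",b and (b[0],b[1]))
    for p in((.446,-.185),(.517,-.192),(.588,-.198)):
        K,V=c;q=V[:3,:3]@np.array([*p,.028])+V[:3,3];th=np.arctan2(np.hypot(q[0],q[1]),q[2]);s=th/np.hypot(q[0],q[1]);u,v=K[0,0]*s*q[0]+K[0,2],K[1,1]*s*q[1]+K[1,2]
        print(int(u),int(v),end=' ; ')
    print()
cv2.imwrite("pics/w89.png",np.hstack([a[1][0][80:480,120:520],a[2][0][80:480,120:520]])[:,:,::-1])
```

```bash
python3 n.py
```

```text
cap ((317.15442657470703, 93.9959716796875), array([41.2, 45.7]))
267 367 ; 341 369 ; 413 366 ; 
cap ((312.3502731323242, 20.99184799194336), array([30.9, 38.7]))
262 269 ; 332 270 ; 401 269 ; 
cap ((305.80923652648926, 78.98892593383789), array([ 1.7, 56.2]))
223 271 ; 281 273 ; 341 273 ;
```

View pics/w89.png

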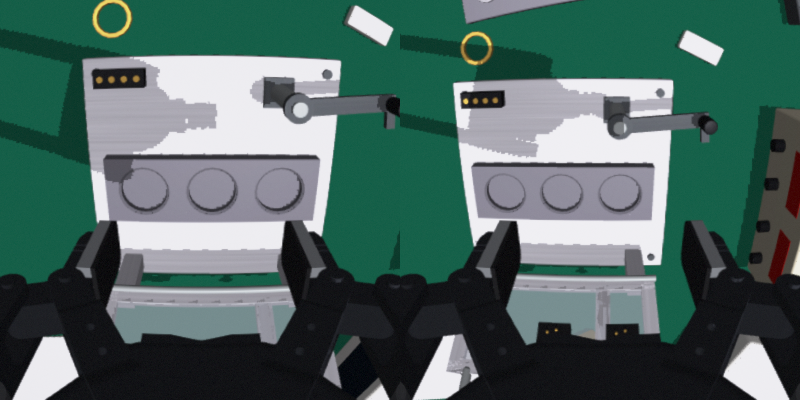

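The nests show at w8 full pixels (265,269), (332,269) and (399,268), and at w9 (226,271), (282,271) and (340,272). Next I'll refine these with circle fits.

Run:
```python
from m import *
A=[("w8",[(265,269),(332,269),(399,268)],22),("w9",[(226,271),(282,271),(340,272)],19)]
R={}
for n,pts,r in A:
    im,c=load(n);g=cv2.cvtColor(np.ascontiguousarray(im),cv2.COLOR_RGB2GRAY)
    for i,(u,v) in enumerate(pts):
        s=8;p=cv2.resize(g[v-32:v+32,u-32:u+32],None,fx=s,fy=s,interpolation=2)
        h=cv2.HoughCircles(p,cv2.HOUGH_GRADIENT,1.5,400,param1=60,param2=10,minRadius=int((r-3)*s),maxRadius=int((r+5)*s))
        x,y,rr=h[0,0]/s;uv=(u-32+x-.45,v-32+y-.45);R[n,i]=ray(c,*uv,True);print(n,i,np.round(uv,1),rr.round(1),plane(c,*uv,.028,True).round(4),plane(c,*uv,.018,True).round(4))
for i in range(3):print(tri([R["w8",i],R["w9",i]]).round(4))
im,c=load("w8")
# grey block outline
m=((im.max(2)<175)&(im.min(2)>100)).astype(np.uint8);n,l,st,ce=cv2.connectedComponentsWithStats(m);k=l[250,298];print(st[k],ce[k],plane(c,*ce[k],.028,True))
```

```text
w8 0 [266.8 263.5] 24.6 [ 0.4514 -0.1785  0.028 ] [ 0.4494 -0.1825  0.018 ]
w8 1 [330.8 265.3] 23.0 [ 0.5157 -0.186   0.028 ] [ 0.5156 -0.1903  0.018 ]
w8 2 [395.5 264.3] 23.4 [ 0.5817 -0.1911  0.028 ] [ 0.5835 -0.1956  0.018 ]
w9 0 [229.6 264.1] 23.1 [ 0.4553 -0.1753  0.028 ] [ 0.4522 -0.1794  0.018 ]
w9 1 [282.5 267.5] 20.7 [ 0.519  -0.1846  0.028 ] [ 0.5175 -0.1888  0.018 ]
w9 2 [338.4 267.4] 20.7 [ 0.5851 -0.19    0.028 ] [ 0.5852 -0.1944  0.018 ]
[ 0.4454 -0.1894 -0.0029]
[ 0.5155 -0.1948  0.0057]
[ 0.5853 -0.1994  0.008 ]
[  217   233   223    71 11720] [334.43302048 269.34453925] [ 0.51908193 -0.1907333   0.028     ]
```

Run:
```python
from m import *
A=[("w7",[(271,366),(341,366)],24),("w8",[(265,269),(332,269),(399,268)],23),("w9",[(226,271),(282,271),(340,272)],20)]
R={}
for n,pts,r in A:
    im,c=load(n);g=cv2.GaussianBlur(cv2.cvtColor(np.ascontiguousarray(im),cv2.COLOR_RGB2GRAY),(3,3),0).astype(np.float32)
    for i,(u,v) in enumerate(pts):
        for it in range(3):
            th=np.radians(np.arange(0,360,5));rr=np.arange(r*.75,r*1.25,.25)
            X=(u+np.outer(np.cos(th),rr)).astype(np.float32);Y=(v+np.outer(np.sin(th),rr)).astype(np.float32)
            p=cv2.remap(g,X,Y,1);G=np.diff(p,axis=1) # dark inside -> bright outside
            j=G.argmax(1);ok=G[np.arange(72),j]>4
            pt=np.stack([X[np.arange(72),j],Y[np.arange(72),j]],1)[ok]
            e=cv2.fitEllipseAMS(pt);d=np.abs(np.hypot(*(pt-e[0]).T)-np.mean(e[1])/2)
            e=cv2.fitEllipseAMS(pt[d<np.percentile(d,80)]);u,v=e[0]
        R[n,i]=ray(c,u,v,True);print(n,i,np.round(e[0],1),np.round(e[1],1),ok.sum(),plane(c,u,v,.028,True).round(4),plane(c,u,v,.018,True).round(4))
for i in range(3):print(tri([R["w8",i],R["w9",i]]).round(4))
for n,seed in(("w8",(250,298)),("w9",(255,255))):
    im,c=load(n);m=((im.max(2)<175)&(im.min(2)>95)).astype(np.uint8);k,l,st,ce=cv2.connectedComponentsWithStats(m);b=(l==l[seed]).astype(np.uint8)
    b=cv2.morphologyEx(b,cv2.MORPH_OPEN,np.ones((9,9)));h=cv2.convexHull(max(cv2.findContours(b,0,1)[0],key=len));M=cv2.moments(h);q=M['m10']/M['m00'],M['m01']/M['m00']
    print(n,q,plane(c,*q,.028,True).round(4),cv2.boundingRect(h))
to(.573,.2305,.15,85)
```

```text
w7 0 [260.3 385. ] [27.1 49.1] 12 [ 0.4343 -0.2073  0.028 ] [ 0.4313 -0.2161  0.018 ]
w7 1 [339.9 365.4] [41.4 50.4] 33 [ 0.516  -0.1871  0.028 ] [ 0.5159 -0.1951  0.018 ]
w8 0 [264.4 268. ] [45.2 48.2] 37 [ 0.4482 -0.1833  0.028 ] [ 0.4461 -0.1875  0.018 ]
w8 1 [332.3 269.3] [43.7 48.2] 41 [ 0.517  -0.1905  0.028 ] [ 0.5169 -0.1949  0.018 ]
w8 2 [398.4 268.3] [43.4 47.3] 42 [ 0.5847 -0.1959  0.028 ] [ 0.5865 -0.2004  0.018 ]
w9 0 [227.6 266.5] [43.6 45.9] 38 [ 0.4522 -0.1783  0.028 ] [ 0.4489 -0.1824  0.018 ]
w9 1 [281.3 271.8] [38.1 42. ] 33 [ 0.517 -0.19   0.028] [ 0.5154 -0.1944  0.018 ]
w9 2 [338.9 271.3] [40.1 42.3] 37 [ 0.5854 -0.1951  0.028 ] [ 0.5855 -0.1996  0.018 ]
[ 0.4431 -0.1917  0.0017]
[ 0.517  -0.1902  0.0281]
[ 0.5855 -0.1975  0.0237]
w8 (343.3869097667832, 269.2880913395583) [ 0.5281 -0.1915  0.028 ] (244, 239, 195, 63)
w9 (283.6218281982524, 272.6230504022328) [ 0.5196 -0.1913  0.028 ] (192, 247, 181, 53)
rot first [-0.32  0.07 -0.07]
d [ 0.3259 -0.0291  0.1576]
```

Call:
jog_arm(steps=[[0.085, [0.0425, -0.008, 0.01], [0.3, 0, 0]], [0.085, [0.0425, -0.008, 0.01], [0, 0, 0]], [0.085, [0.0425, -0.008, 0.01], [0, 0, 0]], [0.085, [0.0425, -0.008, 0.01], [0, 0, 0]], [0.085, [0.0425, -0.008, 0.01], [0, 0, 0]], [0.085, [0.0425, -0.008, 0.01], [0, 0, 0]], [0.085, [0.0425, -0.008, 0.01], [0, 0, 0]], [0.085, [0.0425, -0.008, 0.01], [0, 0, 0]]], quiet=true)

```text
ok
```

Call:
jog_arm(steps=[[0.085, [0, 0, 0], [0, 0, 0]], [0.085, [0, 0, 0], [0, 0, 0]]], lines="1,3")

```text
time: 13.08
ee_pos: [0.5402, 0.246, 0.2287]
orientation: [-179.5, 0.2, 84.9]
```

Create plugs.py:
```python
from m import *
import sys
def plugs(f):
    im,c=snap('wrist',f);p=im.astype(int)
    # pin faces: a dark disc (with gold pins) ringed in white: find holes of bright-grey components
    m=((p.min(2)>110)).astype(np.uint8)
    cs,h=cv2.findContours(m,cv2.RETR_CCOMP,1)
    for i,q in enumerate(cs):
        if h[0][i][3]>=0 and 150<cv2.contourArea(q)<2500 and len(q)>5:
            e=cv2.fitEllipse(cv2.convexHull(q));par=cv2.contourArea(cs[h[0][i][3]])
            if min(e[1])/max(e[1])>.7 and par<6000: print(np.round(e[0],1),np.round(e[1],1),plane(c,*e[0],.05,True).round(4))
if __name__=="__main__": plugs(sys.argv[1])
```

```bash
python3 plugs.py w10
```

```text
[256.5 243.1] [27.5 29.3] [0.4804 0.2252 0.05  ]
[361.8 228.1] [27.9 28.7] [0.5725 0.2309 0.05  ]
[471.3 161.6] [23.  26.9] [0.6712 0.2827 0.05  ]
[309.2 124.3] [30.  30.6] [0.5361 0.3217 0.05  ]
```

```bash
python3 -c "
from h import *
print(robot.get_obs()['orientation']);to(.5727,.2307,.04,85)"
```

```text
[-1.79557427e+02  1.50109406e-01  8.48327926e+01]
rot first [-0.44  0.15 -0.17]
d [-0.0121  0.0332  0.1891]
```

Call:
jog_arm(steps=[[0.085, [0, 0, 0], [-0.44, 0.15, -0.17]], [0.085, [-0.0121, 0.0332, 0.03], [0, 0, 0]], [0.085, [0, 0, 0.05], [0, 0, 0]], [0.085, [0, 0, 0.05], [0, 0, 0]], [0.085, [0, 0, 0.03], [0, 0, 0]], [0.085, [0, 0, 0.02], [0, 0, 0]], [0.085, [0, 0, 0], [0, 0, 0]], [0.085, [0, 0, 0], [0, 0, 0]]], lines="2,4")

```text
ee_pos: [0.5746, 0.2321, 0.0514]
orientation: [179.8, -0.1, 85.0]
force: [-0.2, 0.4, 0.0]
```

```bash
python3 -c "
from h import *
to(.5727,.2307,.04,85)"
```

```text
rot first [ 0.2  -0.1   0.03]
d [-0.0016 -0.0017  0.0114]
```

Call:
jog_arm(steps=[[0.085, [-0.0016, -0.0017, 0.0114], [0, 0, 0]], [0.02, [0, 0, 0], [0, 0, 0]], [0.02, [0, 0, 0], [0, 0, 0]], [0.02, [0, 0, 0], [0, 0, 0]], [0.02, [0, 0, 0], [0, 0, 0]], [0.02, [0, 0, 0], [0, 0, 0]], [0.02, [0, 0, 0], [0, 0, 0]]])

```text
time: 15.0
ee_pos: [0.5719, 0.2308, 0.0389]
orientation: [179.9, -0.1, 85.1]
force: [-0.1, 0.2, 4.2]
grip_width: 0.0284
gripper_force: 59.4
```

```bash
python3 -c "
from h import *
to(.5727,.2307,.04,85)"
```

```text
rot first [ 0.11 -0.08  0.05]
d [-0.      0.0008 -0.0011]
```

Call:
jog_arm(steps=[[0.02, [0, 0, -0.02], [0, 0, 0]], [0.02, [0, 0, -0.04], [0, 0, 0]], [0.02, [0, 0, -0.04], [0, 0, 0]], [0.02, [0, 0, -0.04], [0, 0, 0]], [0.02, [-0.03, 0.005, 0], [0, 0, 0]], [0.02, [-0.05, 0.006, 0], [0, 0, 0]], [0.02, [-0.05, 0.006, 0], [0, 0, 0]], [0.02, [-0.05, 0.006, 0], [0, 0, 0]]], only="ee|grip")

```text
ee_pos: [0.578, 0.0478, 0.1787]
grip_width: 0.0283
gripper_force: 59.4
```

Call:
jog_arm(steps=[[0.02, [-0.05, 0.006, 0], [0, 0, 0]], [0.02, [-0.05, 0.006, 0], [0, 0, 0]], [0.02, [-0.05, 0.006, 0], [0, 0, 0]], [0.02, [-0.05, 0.006, 0], [0, 0, 0]], [0.02, [-0.044, 0.0044, 0], [0, 0, 0]], [0.02, [0, 0, 0], [0, 0, 0]], [0.02, [0, 0, 0], [0, 0, 0]]], only="ee|grip")

```text
ee_pos: [0.5854, -0.196, 0.178]
grip_width: 0.0285
gripper_force: 59.5
```

```bash
python3 -c "
from h import *
to(.5862,-.1963,.054,85)"
```

```text
rot first [-0.   -0.1   0.01]
d [-0.0002  0.0008  0.124 ]
```

Call:
jog_arm(steps=[[0.02, [-0.0002, 0.0008, 0.03], [0, 0, 0]], [0.02, [0, 0, 0.04], [0, 0, 0]], [0.02, [0, 0, 0.03], [0, 0, 0]], [0.02, [0, 0, 0.01], [0, 0, 0]], [0.02, [0, 0, 0.006], [0, 0, 0]], [0.02, [0, 0, 0.006], [0, 0, 0]], [0.02, [0, 0, 0], [0, 0, 0]], [0.02, [0, 0, 0], [0, 0, 0]]])

```text
time: 17.88
ee_pos: [0.5873, -0.1967, 0.0568]
orientation: [179.9, -0.0, 85.1]
force: [-0.6, 1.1, -1.8]
grip_width: 0.0288
gripper_force: 59.9
```

```bash
python3 -c "
from h import *
to(.5862,-.1963,.053,85)"
```

```text
rot first [ 0.12 -0.03  0.05]
d [ 0.0003 -0.0012  0.0038]
```

Call:
jog_arm(steps=[[0.02, [0, 0, 0.002], [0, 0, 0]], [0.02, [0, 0, 0.002], [0, 0, 0]], [0.02, [0, 0, 0], [0, 0, 0]], [0.02, [0, 0, 0], [0, 0, 0]]], only="ee|for")

```text
ee_pos: [0.5869, -0.1966, 0.0529]
force: [-3.1, 1.0, 5.8]
gripper_force: 60.9
```

Call:
jog_arm(steps=[[0.05, [0, 0, 0], [0, 0, 0]], [0.05, [0, 0, 0], [0, 0, 0]], [0.05, [0, 0, 0], [0, 0, 0]], [0.05, [0, 0, -0.02], [0, 0, 0]], [0.05, [0, 0, -0.04], [0, 0, 0]], [0.05, [0, 0, -0.04], [0, 0, 0]], [0.05, [0.03, -0.005, -0.05], [0, 0, 0]], [0.05, [0.05, -0.005, -0.01], [0, 0, 0]]], only="ee|for")

```text
ee_pos: [0.5861, -0.1174, 0.2187]
force: [-0.0, -0.0, -0.6]
gripper_force: 0.0
```

Call:
jog_arm(steps=[[0.085, [0.05, -0.006, 0], [0, 0, 0]], [0.085, [0.05, -0.006, 0], [0, 0, 0]], [0.085, [0.05, -0.006, 0], [0, 0, 0]], [0.085, [0.05, -0.006, 0], [0, 0, 0]], [0.085, [0.05, -0.006, 0], [0, 0, 0]], [0.085, [0.05, -0.006, 0], [0, 0, 0]], [0.085, [0.05, -0.006, 0], [0, 0, 0]], [0.085, [0, 0, 0], [0, 0, 0]]], only="ee|for")

```text
ee_pos: [0.5715, 0.2397, 0.2139]
force: [-0.6, -0.9, -0.3]
gripper_force: 0.0
```

```bash
python3 plugs.py w11;python3 -c "
from h import *
to(.54,.246,.22,85)"
```

```text
[214.6 245.6] [27.6 30.1] [0.4805 0.2253 0.05  ]
[224.9 101.7] [30.5 31.8] [0.5058 0.3416 0.05  ]
rot first [ 0.12 -0.07  0.23]
d [ 0.0054 -0.0323 -0.0064]
```

Plug C has been knocked to about (0.506, 0.342). I'll take B first.

Call:
jog_arm(steps=[[0.085, [0, 0, 0], [0, 0, 0.15]], [0.085, [-0.01, -0.04, 0], [0, 0, 0]], [0.085, [-0.012, -0.04, 0.03], [0, 0, 0]], [0.085, [0, -0.01, 0.03], [0, 0, 0]], [0.085, [0, 0, 0.03], [0, 0, 0]], [0.085, [0, 0, 0.03], [0, 0, 0]], [0.085, [0, 0, 0], [0, 0, 0]], [0.085, [0, 0, 0], [0, 0, 0]]], lines="2,4")

```text
ee_pos: [0.4814, 0.2219, 0.0935]
orientation: [179.9, -0.1, 84.8]
force: [0.4, -0.1, 0.6]
```

```bash
python3 -c "
from h import *
to(.4806,.2253,.039,85)"
```

```text
rot first [ 0.12 -0.08 -0.18]
d [ 0.0033 -0.0011  0.0545]
```

Call:
jog_arm(steps=[[0.085, [0.0033, -0.0011, 0.025], [0, 0, 0]], [0.085, [0, 0, 0.0295], [0, 0, 0]], [0.02, [0, 0, 0], [0, 0, 0]], [0.02, [0, 0, 0], [0, 0, 0]], [0.02, [0, 0, 0], [0, 0, 0]], [0.02, [0, 0, 0], [0, 0, 0]], [0.02, [0, 0, 0], [0, 0, 0]], [0.02, [0, 0, 0], [0, 0, 0]]])

```text
time: 22.42
ee_pos: [0.4813, 0.2263, 0.0398]
orientation: [179.8, -0.1, 84.9]
force: [-1.3, -1.0, 6.1]
grip_width: 0.0285
gripper_force: 59.3
```

```bash
python3 -c "
from h import *
to(.4468,-.1841,.18,85)"
```

```text
rot first [ 0.23 -0.12 -0.1 ]
d [-0.4118  0.0014 -0.1402]
```

Call:
jog_arm(steps=[[0.02, [0, 0, -0.02], [0, 0, 0]], [0.02, [0, 0, -0.04], [0, 0, 0]], [0.02, [0, 0, -0.04], [0, 0, 0]], [0.02, [0, 0, -0.04], [0, 0, 0]], [0.02, [-0.03, 0.0002, 0], [0, 0, 0]], [0.02, [-0.05, 0.0002, 0], [0, 0, 0]], [0.02, [-0.05, 0.0002, 0], [0, 0, 0]], [0.02, [-0.05, 0.0002, 0], [0, 0, 0]]], only="ee|grip")

```text
ee_pos: [0.4641, 0.045, 0.1782]
grip_width: 0.0286
gripper_force: 59.3
```

Call:
jog_arm(steps=[[0.02, [-0.05, 0.0002, 0], [0, 0, 0]], [0.02, [-0.05, 0.0002, 0], [0, 0, 0]], [0.02, [-0.05, 0.0002, 0], [0, 0, 0]], [0.02, [-0.05, 0, 0], [0, 0, 0]], [0.02, [-0.032, 0, 0], [0, 0, 0]], [0.02, [0, 0, 0], [0, 0, 0]], [0.02, [0, 0, 0], [0, 0, 0]]], only="ee|grip")

```text
ee_pos: [0.4442, -0.1844, 0.1774]
grip_width: 0.0283
gripper_force: 59.3
```

```bash
python3 -c "
from h import *
to(.4468,-.1841,.053,85)"
```

```text
rot first [ 0.04 -0.08 -0.13]
d [0.0005 0.0026 0.1244]
```

Call:
jog_arm(steps=[[0.02, [0.0005, 0.0022, 0.03], [0, 0, 0]], [0.02, [0, 0, 0.04], [0, 0, 0]], [0.02, [0, 0, 0.03], [0, 0, 0]], [0.02, [0, 0, 0.01], [0, 0, 0]], [0.02, [0, 0, 0.005], [0, 0, 0]], [0.02, [0, 0, 0.006], [0, 0, 0]], [0.02, [0, 0, 0], [0, 0, 0]], [0.02, [0, 0, 0], [0, 0, 0]]])

```text
time: 25.3
ee_pos: [0.4471, -0.1847, 0.057]
orientation: [179.9, -0.0, 84.9]
force: [-1.2, 0.2, -2.4]
grip_width: 0.0284
gripper_force: 59.4
```

```bash
python3 -c "
from h import *
to(.4468,-.1841,.053,85)"
```

```text
rot first [ 0.1  -0.02 -0.11]
d [ 0.0006 -0.0003  0.004 ]
```

Call:
jog_arm(steps=[[0.02, [0, 0, 0.002], [0, 0, 0]], [0.02, [0, 0, 0.002], [0, 0, 0]], [0.02, [0, 0, 0], [0, 0, 0]], [0.02, [0, 0, 0], [0, 0, 0]]], only="ee|for")

```text
ee_pos: [0.447, -0.1847, 0.0538]
force: [-4.5, 2.5, 11.6]
gripper_force: 60.9
```

Call:
jog_arm(steps=[[0.05, [0, 0, 0], [0, 0, 0]], [0.05, [0, 0, 0], [0, 0, 0]], [0.05, [0, 0, 0], [0, 0, 0]], [0.05, [0, 0, -0.02], [0, 0, 0]], [0.05, [0, 0, -0.04], [0, 0, 0]], [0.05, [0, 0, -0.04], [0, 0, 0]], [0.05, [0.03, 0.005, -0.05], [0, 0, 0]], [0.05, [0.05, 0.007, -0.01], [0, 0, 0]]], only="ee|for")

```text
ee_pos: [0.4678, -0.1069, 0.2167]
force: [1.3, 0.6, 0.1]
gripper_force: 0.0
```

Call:
jog_arm(steps=[[0.085, [0.05, 0.003, 0], [0, 0, 0]], [0.085, [0.05, 0.003, 0], [0, 0, 0]], [0.085, [0.05, 0.003, 0], [0, 0, 0]], [0.085, [0.05, 0.003, 0], [0, 0, 0]], [0.085, [0.05, 0.003, 0], [0, 0, 0]], [0.085, [0.05, 0, 0], [0, 0, 0]], [0.085, [0.05, 0, 0], [0, 0, 0]], [0.085, [0, 0, 0], [0, 0, 0]]], only="ee|for")

```text
ee_pos: [0.5111, 0.2445, 0.2122]
force: [-0.2, 0.0, 0.6]
gripper_force: 0.0
```

Call:
jog_arm(steps=[[0.085, [0, 0, 0], [0, 0, 0]], [0.085, [0, 0, 0], [0, 0, 0]]], only="ee")

```text
ee_pos: [0.5116, 0.2404, 0.2125]
```

```bash
python3 plugs.py w12a;python3 -c "
from h import *
to(.506,.3416,.1,85)"
```

```text
[300.7  93. ] [31.9 32.2] [0.5056 0.3416 0.05  ]
rot first [ 0.03 -0.04 -0.19]
d [ 0.1004 -0.0145  0.1126]
```

Call:
jog_arm(steps=[[0.085, [0.05, -0.007, 0.02], [0, 0, -0.15]], [0.085, [0.05, -0.0078, 0.04], [0, 0, 0]], [0.085, [0, 0, 0.04], [0, 0, 0]], [0.085, [0, 0, 0.02], [0, 0, 0]], [0.085, [0, 0, 0], [0, 0, 0]], [0.085, [0, 0, 0], [0, 0, 0]]], lines="2,4")

```text
ee_pos: [0.5073, 0.3406, 0.0959]
orientation: [179.8, -0.1, 85.0]
force: [0.4, 0.5, 0.2]
```

```bash
python3 -c "
from h import *
to(.5057,.3416,.039,85)"
```

```text
rot first [ 0.17 -0.13 -0.03]
d [ 0.0009 -0.0017  0.0569]
```

Call:
jog_arm(steps=[[0.085, [0.0009, -0.0015, 0.027], [0, 0, 0]], [0.085, [0, 0, 0.0295], [0, 0, 0]], [0.02, [0, 0, 0], [0, 0, 0]], [0.02, [0, 0, 0], [0, 0, 0]], [0.02, [0, 0, 0], [0, 0, 0]], [0.02, [0, 0, 0], [0, 0, 0]], [0.02, [0, 0, 0], [0, 0, 0]], [0.02, [0, 0, 0], [0, 0, 0]]])

```text
time: 29.85
ee_pos: [0.5062, 0.3427, 0.0399]
orientation: [179.8, -0.2, 85.0]
force: [0.0, 0.4, 6.7]
grip_width: 0.0284
gripper_force: 59.5
```

```bash
python3 -c "
from h import *
to(.5165,-.1902,.18,85)"
```

```text
rot first [ 0.24 -0.16  0.05]
d [-0.5299  0.0567 -0.1401]
```

Call:
jog_arm(steps=[[0.02, [0, 0, -0.02], [0, 0, 0]], [0.02, [0, 0, -0.04], [0, 0, 0]], [0.02, [0, 0, -0.04], [0, 0, 0]], [0.02, [0, 0, -0.04], [0.2, -0.1, 0]], [0.02, [-0.03, 0.004, 0], [0, 0, 0]], [0.02, [-0.05, 0.005, 0], [0, 0, 0]], [0.02, [-0.05, 0.005, 0], [0, 0, 0]], [0.02, [-0.05, 0.005, 0], [0, 0, 0]]], only="ee|grip")

```text
ee_pos: [0.5075, 0.1595, 0.1789]
grip_width: 0.0284
gripper_force: 59.3
```

Call:
jog_arm(steps=[[0.02, [-0.05, 0.005, 0], [0, 0, 0]], [0.02, [-0.05, 0.006, 0], [0, 0, 0]], [0.02, [-0.05, 0.006, 0], [0, 0, 0]], [0.02, [-0.05, 0.006, 0], [0, 0, 0]], [0.02, [-0.05, 0.006, 0], [0, 0, 0]], [0.02, [-0.05, 0.006, 0], [0, 0, 0]], [0.02, [-0.0499, 0.0027, 0], [0, 0, 0]], [0.02, [0, 0, 0], [0, 0, 0]]], only="ee|grip")

```text
ee_pos: [0.5149, -0.1943, 0.1791]
grip_width: 0.0283
gripper_force: 59.3
```

Call:
jog_arm(steps=[[0.02, [0, 0, 0], [0, 0, 0]], [0.02, [0, 0, 0], [0, 0, 0]]], only="ee")

```text
ee_pos: [0.5151, -0.1898, 0.1781]
```

```bash
python3 -c "
from h import *
to(.5165,-.1902,.053,85)"
```

```text
rot first [-0.16  0.03  0.13]
d [-0.0003  0.0014  0.1251]
```

Call:
jog_arm(steps=[[0.02, [-0.0003, 0.0012, 0.03], [0, 0, 0]], [0.02, [0, 0, 0.04], [0, 0, 0]], [0.02, [0, 0, 0.03], [0, 0, 0]], [0.02, [0, 0, 0.01], [0, 0, 0]], [0.02, [0, 0, 0.006], [0, 0, 0]], [0.02, [0, 0, 0.006], [0, 0, 0]], [0.02, [0, 0, 0], [0, 0, 0]], [0.02, [0, 0, 0], [0, 0, 0]]])

```text
time: 33.1
ee_pos: [0.5164, -0.1918, 0.0566]
orientation: [-179.9, 0.1, 85.0]
force: [0.3, -0.3, -1.4]
grip_width: 0.028
gripper_force: 59.4
```

Call:
jog_arm(steps=[[0.02, [0, 0, 0.002], [0, 0, 0]], [0.02, [0, 0, 0.002], [0, 0, 0]], [0.02, [0, 0, 0], [0, 0, 0]], [0.02, [0, 0, 0], [0, 0, 0]]], only="ee|for")

```text
ee_pos: [0.5164, -0.192, 0.0539]
force: [-6.2, 2.5, 13.9]
gripper_force: 61.2
```

Call:
jog_arm(steps=[[0.05, [0, 0, 0], [0, 0, 0]], [0.05, [0, 0, 0], [0, 0, 0]], [0.05, [0, 0, 0], [0, 0, 0]], [0.05, [0, 0, -0.02], [0, 0, 0]], [0.05, [0, 0, -0.04], [0, 0, 0]], [0.05, [0, 0, -0.05], [0, 0, 0]], [0.05, [0.01, 0, -0.06], [0, 0, 0]], [0.05, [0.03, 0, -0.04], [0, 0, 0]]], only="ee|for")

```text
ee_pos: [0.5206, -0.1524, 0.265]
force: [0.9, 0.7, 0.3]
gripper_force: 0.0
```

Call:
jog_arm(steps=[[0.05, [0.03, 0, -0.04], [0, 0, 0]], [0.05, [0.03, 0, 0], [0, 0, 0]], [0.05, [0, 0, 0], [0, 0, 0]], [0.05, [0, 0, 0], [0, 0, 0]]], only="ee|for")

```text
ee_pos: [0.525, -0.092, 0.3011]
force: [-0.6, 0.3, -0.4]
gripper_force: 0.0
```

Run:
```python
from m import *
from plugs import plugs
plugs("w13");im,c=load("w13");s,cs=snap("scene","sc2");t,_=snap("top","tp2")
cv2.imwrite("pics/v13.png",np.hstack([im[150:480,140:520],cv2.resize(s[70:260,195:375],None,fx=2.2,fy=330/190,interpolation=2)])[:,:,::-1])
```

```text
(no output)
```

View pics/v13.png

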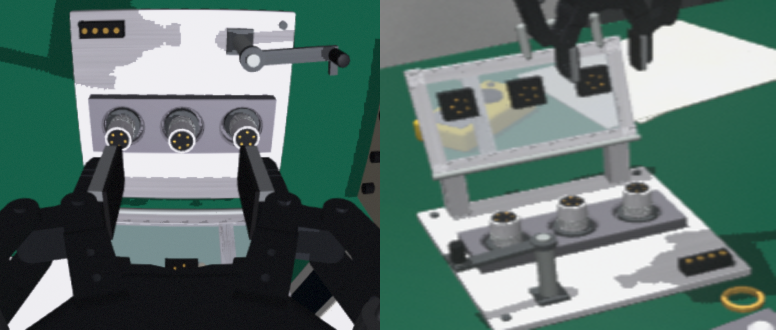

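The wrist view shows three bare plugs in the nests, with pin faces at full pixels (257,290), (321,291) and (385,289). The scene view confirms their feet are in the pockets and the cover is still open.

Run:
```python
from m import *
im,c=load('w13');s,cs=load('sc2')
W=[(257,290),(321,291),(385,289)];S=[(637,186),(570,201),(503,216)]
for w,q in zip(W,S):
    u=(195+(q[0]-380)/2.2,70+q[1]*190/330)
    print(plane(c,*w,.064,True).round(4),tri([ray(c,*w,True),ray(cs,*u)]).round(4))
to(.4517,-.357,.32,85)
```

```text
[ 0.4456 -0.1868  0.064 ] [ 0.4454 -0.1859  0.0652]
[ 0.5155 -0.1933  0.064 ] [ 0.5154 -0.1943  0.0622]
[ 0.5854 -0.1974  0.064 ] [ 0.5855 -0.1979  0.0631]
rot first [-0.23  0.05 -0.01]
d [-0.2699 -0.0499 -0.019 ]
```

Call:
jog_arm(steps=[[0, [0, 0, -0.02], [-0.2, 0, 0]], [0, [-0.045, -0.008, 0], [0, 0, 0]], [0, [-0.045, -0.008, 0], [0, 0, 0]], [0, [-0.045, -0.008, 0], [0, 0, 0]], [0, [-0.045, -0.009, 0], [0, 0, 0]], [0, [-0.045, -0.009, 0], [0, 0, 0]], [0, [-0.045, -0.008, 0], [0, 0, 0]], [0, [0, 0, 0], [0, 0, 0]]], only="ee")

```text
ee_pos: [0.451, -0.3597, 0.323]
```

Call:
jog_arm(steps=[[0, [0, 0, 0.03], [0, 0, 0]], [0, [0, 0, 0.03], [0, 0, 0]], [0, [0, 0, 0.025], [0, 0, 0]], [0, [0, 0, 0], [0, 0, 0]], [0, [0, 0, 0], [0, 0, 0]]])

```text
time: 36.88
ee_pos: [0.453, -0.3566, 0.2388]
orientation: [179.9, 0.1, 85.1]
force: [0.5, -0.7, -0.0]
grip_width: 0.0001
gripper_force: 0.0
```

```bash
python3 -c "
from h import *
to(.4517,-.357,.232,85)"
```

```text
rot first [0.14 0.12 0.07]
d [-0.0005 -0.0013  0.0068]
```

Call:
jog_arm(steps=[[0, [0.005, 0, 0.006], [0, 0, 0]], [0, [0.006, 0, 0], [0, 0, 0]], [0, [0.006, 0, 0], [0, 0, 0]], [0, [0.006, 0, 0], [0, 0, 0]], [0, [0.006, 0, 0], [0, 0, 0]], [0, [0.006, 0, 0], [0, 0, 0]]], only="ee|force:")

```text
ee_pos: [0.4555, -0.3215, 0.2313]
force: [-0.2, -2.6, 2.5]
gripper_force: 1.4
```

Call:
jog_arm(steps=[[0, [0.008, 0, 0], [0, 0, 0]], [0, [0.008, 0, 0], [0, 0, 0]], [0, [0.008, 0, 0], [0, 0, 0]], [0, [0.008, 0, 0], [0, 0, 0]], [0, [0, 0, 0], [0, 0, 0]]], only="ee|force:")

```text
ee_pos: [0.458, -0.2885, 0.2305]
force: [0.2, 0.3, -0.7]
gripper_force: 0.0
```

Call:
jog_arm(steps=[[0, [0.01, 0, 0], [0, 0, 0]], [0, [0.01, 0, 0], [0, 0, 0]], [0, [0.01, 0, 0.002], [0, 0, 0]], [0, [0.01, 0, 0.003], [0, 0, 0]], [0, [0.01, 0, 0.004], [0, 0, 0]], [0, [0.01, 0, 0.005], [0, 0, 0]], [0, [0.01, 0, 0.006], [0, 0, 0]]], only="ee|force:")

```text
ee_pos: [0.4647, -0.2182, 0.2132]
force: [-5.2, 7.9, 18.1]
gripper_force: 9.1
```

Call:
jog_arm(steps=[[0, [0.008, 0, 0.007], [0, 0, 0]], [0, [0.008, 0, 0.008], [0, 0, 0]], [0, [0.008, 0, 0.008], [0, 0, 0]], [0, [0.008, 0, 0.008], [0, 0, 0]]], only="ee|force:")

```text
ee_pos: [0.4672, -0.1874, 0.1796]
force: [1.6, -0.3, 1.4]
gripper_force: 0.7
```

```bash
python3 -c "
from h import *
snap('scene','sc3');im,c=snap('top','tp3')"
```

```text
(no output)
```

View pics/sc3.png

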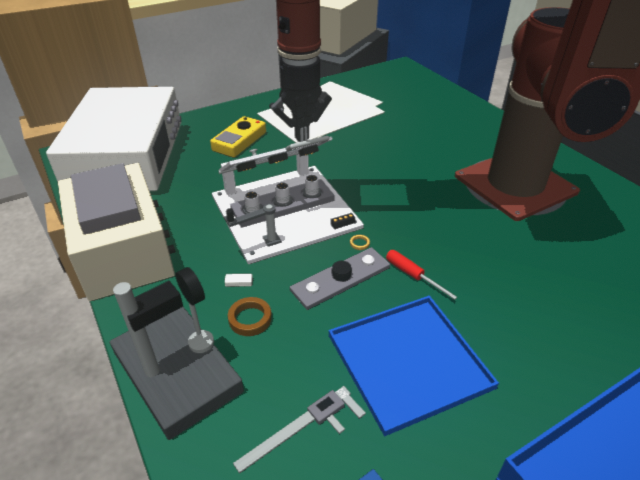

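The scene view shows the cover almost edge-on, so it stands at roughly 40 degrees, with the fingers over its free edge near (300,140). The cap is on its spigot at (341,270). I'll lift over the handle bar and press from above.

Call:
jog_arm(steps=[[0, [0, 0, -0.03], [0, 0, 0]], [0, [0, 0, -0.02], [0, 0, 0]], [0, [0.022, 0, 0], [0, 0, 0]], [0, [0.022, 0, 0], [0, 0, 0]], [0, [0, 0, 0.005], [0, 0, 0]], [0, [0, 0, 0], [0, 0, 0]]], only="ee|force:")

```text
ee_pos: [0.4701, -0.1445, 0.2237]
force: [-0.3, -0.2, 0.3]
gripper_force: 0.0
```

Call:
jog_arm(steps=[[0, [0, 0, 0.008], [0, 0, 0]], [0, [0, 0, 0.006], [0, 0, 0]], [0, [0, 0, 0.006], [0, 0, 0]]], only="ee|force:")

```text
ee_pos: [0.4704, -0.1445, 0.204]
force: [0.0, 0.3, -0.2]
gripper_force: 0.0
```

Call:
jog_arm(steps=[[0, [0, 0, 0.006], [0, 0, 0]], [0, [0, 0, 0.006], [0, 0, 0]]], only="ee|force:")

```text
ee_pos: [0.4709, -0.1442, 0.1927]
force: [0.5, 2.1, 3.5]
gripper_force: 1.1
```

```bash
python3 -c "
from h import *
to(.4667+.0872*.045,-.1859+.996*.045,.2,85)"
```

```text
rot first [0.08 0.03 0.05]
d [ 0.003  -0.0006 -0.0073]
```

Call:
jog_arm(steps=[[0, [0.006, 0, 0.01], [0, 0, 0]], [0, [0.005, 0, 0.01], [0, 0, 0]], [0, [0.005, 0, 0.01], [0, 0, 0]], [0, [0.004, 0, 0.01], [0, 0, 0]], [0, [0.004, 0, 0.01], [0, 0, 0]], [0, [0.003, 0, 0.01], [0, 0, 0]]], only="ee|force:")

```text
ee_pos: [0.4729, -0.1172, 0.1319]
force: [-1.1, 0.3, -0.9]
gripper_force: 0.3
```

Call:
jog_arm(steps=[[0, [0.002, 0, 0.008], [0, 0, 0]], [0, [0.002, 0, 0.006], [0, 0, 0]], [0, [0, 0, 0.004], [0, 0, 0]], [0, [0, 0, 0], [0, 0, 0]]], only="ee|force:")

```text
ee_pos: [0.4732, -0.1134, 0.1144]
force: [0.1, 0.2, 0.6]
gripper_force: 0.0
```

Call:
jog_arm(steps=[[0, [0, 0, 0.004], [0, 0, 0]], [0, [0, 0, 0.003], [0, 0, 0]], [0, [0, 0, 0], [0, 0, 0]]], only="ee|force:")

```text
ee_pos: [0.4732, -0.1135, 0.1075]
force: [0.4, -0.5, 1.0]
gripper_force: 0.0
```

Call:
jog_arm(steps=[[0, [0, 0, 0.002], [0, 0, 0]], [0, [0, 0, 0.001], [0, 0, 0]], [0, [0, 0, 0], [0, 0, 0]]], only="ee|force:")

```text
ee_pos: [0.4737, -0.1136, 0.1064]
force: [-7.0, 3.3, 14.2]
gripper_force: 7.1
```

Call:
jog_arm(steps=[[0, [0, 0, 0.001], [0, 0, 0]], [0, [0, 0, 0], [0, 0, 0]]], only="ee|force:")

```text
ee_pos: [0.4738, -0.1136, 0.1062]
force: [-8.5, 3.8, 20.6]
gripper_force: 10.4
```

Call:
jog_arm(steps=[[0, [0, 0, -0.03], [0, 0, 0]], [0, [0, 0, -0.04], [0, 0, 0]], [0, [0.02, 0, -0.04], [0, 0, 0]], [0, [0, 0, -0.03], [0, 0, -5]], [0.03, [0, 0, 0], [0, 0, -10]], [0.03, [0, 0, 0], [0, 0, -10]], [0.03, [0, 0, 0], [0, 0, -10]], [0.03, [0, 0, 0], [0, 0, -10]]], only="ee|ori|force:")

```text
ee_pos: [0.4749, -0.0935, 0.2436]
orientation: [-180.0, 0.1, 130.4]
force: [0.6, 0.1, -0.3]
gripper_force: 0.0
```

Run:
```python
from m import *
d=lambda p:p.max(2)<45
R=[]
for n,u in(("w13",(480,208)),("w9",(428,204))):
    im,c=load(n);b=blob(im,*u,12,d);print(n,b,plane(c,*b[0],.123,True).round(4));R.append(ray(c,*b[0],True))
print(tri(R))
im,c=snap("wrist","w14");s,_=snap("scene","sc4");t,_=snap("top","tp4")
cv2.imwrite("pics/v14.png",np.hstack([cv2.resize(s[100:260,190:390],None,fx=2,fy=2,interpolation=2),cv2.resize(t[170:360,350:540],None,fx=2.1,fy=320/190,interpolation=2)])[:,:,::-1])
to(.669,-.1,.2,130)
```

```text
w13 ((477.311728477478, 207.09716129302979), array([15.4, 20.9]), np.int32(159)) [ 0.6632 -0.0955  0.123 ]
w9 ((425.26831245422363, 202.75519180297852), array([15.3, 16.4]), np.int32(124)) [ 0.6647 -0.0946  0.123 ]
[ 0.66710968 -0.0975008   0.11392638]
rot first [-0.01  0.06 -0.13]
d [-0.1297  0.1444  0.0436]
```

View pics/v14.png

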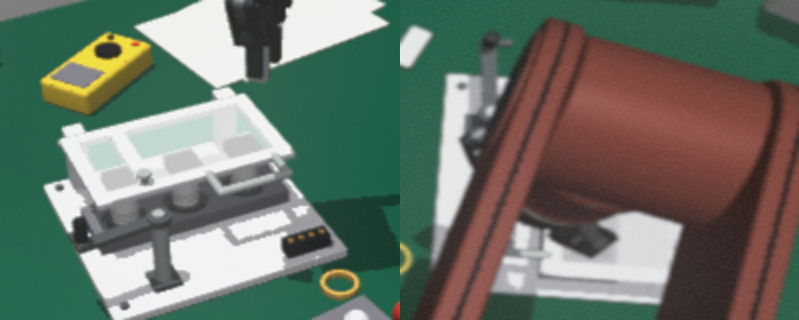

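The scene view shows the cover fully down with its handle at (245,178), the catch stud at (145,178), and the hook knob still out at (82,232).

Call:
jog_arm(steps=[[0.034, [-0.03, 0.037, 0], [0, 0, 0]], [0.034, [-0.03, 0.037, 0], [0, 0, 0]], [0.034, [-0.03, 0.037, 0.01], [0, 0, 0]], [0.034, [-0.037, 0.034, 0.03], [0, 0, 0]], [0.034, [0, 0, 0], [0, 0, 0]], [0.034, [0, 0, 0], [0, 0, 0]]], lines="2,5")

```text
ee_pos: [0.6674, -0.0973, 0.2033]
orientation: [-179.9, -0.0, 129.9]
force: [-0.2, -0.0, 1.6]
grip_width: 0.0341
```

```bash
python3 -c "
from h import *
to(.6675,-.0975,.118,130)
im,c=snap('wrist','w15')"
```

```text
rot first [-0.06 -0.   -0.07]
d [-0.0002 -0.      0.0853]
```

Call:
jog_arm(steps=[[0.034, [0, 0, 0.04], [0, 0, 0]], [0.034, [0, 0, 0.025], [0, 0, 0]], [0.034, [0, 0, 0], [0, 0, 0]]], only="ee|force:")

```text
ee_pos: [0.6664, -0.0972, 0.1394]
force: [0.3, -0.3, 0.2]
gripper_force: 0.0
```

Call:
jog_arm(steps=[[0.034, [0, 0, 0.01], [0, 0, 0]], [0.034, [0, 0, 0.01], [0, 0, 0]], [0.034, [0, 0, 0], [0, 0, 0]]], only="ee|force:")

```text
ee_pos: [0.6674, -0.0974, 0.1183]
force: [-0.9, 0.1, -0.4]
gripper_force: 0.0
```

Run:
```python
from h import *
R=Ro.from_euler('xyz',[180,0,130],degrees=True);f=np.radians(np.linspace(0,-95,11))
p=np.stack([.079*np.cos(f),.079*np.sin(f),0*f],1);print(R.inv().apply(np.diff(p,axis=0)).round(4)[:,:2].tolist())
```

```text
[[-0.0093, -0.0092], [-0.0076, -0.0106], [-0.0058, -0.0117], [-0.0038, -0.0125], [-0.0017, -0.013], [0.0005, -0.0131], [0.0027, -0.0128], [0.0047, -0.0122], [0.0067, -0.0112], [0.0085, -0.01]]
```

Call:
jog_arm(steps=[[0.034, [0, -0.005, 0], [0, 0, 0]], [0.034, [0, -0.005, 0], [0, 0, 0]], [0.034, [-0.0093, -0.0092, 0], [0, 0, 0]], [0.034, [-0.0076, -0.0106, 0], [0, 0, 0]], [0.034, [-0.0058, -0.0117, 0], [0, 0, 0]], [0.034, [-0.0038, -0.0125, 0], [0, 0, 0]]], only="ee|force:")

```text
ee_pos: [0.6431, -0.1535, 0.1191]
force: [1.4, 0.4, 0.4]
gripper_force: 0.7
```

Call:
jog_arm(steps=[[0.034, [-0.0017, -0.013, 0], [0, 0, 0]], [0.034, [0.0005, -0.0131, 0], [0, 0, 0]], [0.034, [0.0027, -0.0128, 0], [0, 0, 0]], [0.034, [0.0047, -0.0122, 0], [0, 0, 0]], [0.034, [0, 0, 0], [0, 0, 0]]], only="ee|force:")

```text
ee_pos: [0.5991, -0.1808, 0.1187]
force: [0.5, 0.6, -0.2]
gripper_force: 0.0
```

Call:
jog_arm(steps=[[0.034, [0.0067, -0.006, 0], [0, 0, 0]], [0.034, [0.0045, -0.005, 0], [0, 0, 0]], [0.034, [0.002, -0.003, 0], [0, 0, 0]], [0.034, [0, 0, 0], [0, 0, 0]]], only="ee|force:")

```text
ee_pos: [0.5809, -0.1794, 0.1188]
force: [0.1, 0.3, -0.1]
gripper_force: 0.0
```

Call:
jog_arm(steps=[[0.034, [0.001, -0.003, 0], [0, 0, 0]], [0.034, [0, 0, 0], [0, 0, 0]]], only="ee|force:")

```text
ee_pos: [0.5782, -0.1806, 0.1187]
force: [1.4, 1.0, -0.7]
gripper_force: 0.5
```

Call:
jog_arm(steps=[[0.034, [0.0015, -0.0025, 0], [0, 0, 0]], [0.034, [0, 0, 0], [0, 0, 0]], [0.034, [0, 0, 0], [0, 0, 0]]], only="ee|force:")

```text
ee_pos: [0.5753, -0.1813, 0.1188]
force: [1.3, 1.1, -0.8]
gripper_force: 0.6
```

Call:
jog_arm(steps=[[0.034, [0.001, -0.002, 0], [0, 0, 0]], [0.034, [0, 0, 0], [0, 0, 0]], [0.034, [0, 0, 0], [0, 0, 0]]], only="ee|force:")

```text
ee_pos: [0.5732, -0.1817, 0.1188]
force: [-0.4, 3.2, -1.0]
gripper_force: 0.9
```

Call:
jog_arm(steps=[[0.034, [0.001, -0.0015, 0], [0, 0, 0]], [0.034, [0, 0, 0], [0, 0, 0]], [0.034, [0, 0, 0], [0, 0, 0]]], only="ee|force:")

```text
ee_pos: [0.5717, -0.1817, 0.1189]
force: [3.6, 3.5, -1.4]
gripper_force: 2.3
```

Call:
jog_arm(steps=[[0.034, [0.001, -0.0015, 0], [0, 0, 0]], [0.034, [0, 0, 0], [0, 0, 0]], [0.034, [0, 0, 0], [0, 0, 0]]], only="ee|force:")

```text
ee_pos: [0.5713, -0.1817, 0.119]
force: [9.8, 3.9, -4.9]
gripper_force: 4.9
```

Stiff stop reached. Now I'll back off a little, lift clear, and check numerically.

Call:
jog_arm(steps=[[0.034, [0, 0.008, 0], [0, 0, 0]], [0.034, [0, 0, 0], [0, 0, 0]], [0.034, [0, 0, -0.03], [0, 0, 0]], [0.034, [0, 0, -0.05], [0, 0, 0]], [0.034, [0, 0, -0.05], [0, 0, 0]], [0.034, [-0.03, -0.03, -0.02], [0, 0, 0]], [0.034, [0, 0, 0], [0, 0, 0]], [0.034, [0, 0, 0], [0, 0, 0]]], only="ee|ori|force:")

```text
ee_pos: [0.5713, -0.2191, 0.2681]
orientation: [-180.0, -0.0, 130.0]
force: [0.2, 0.8, -0.6]
gripper_force: 0.0
```

Run:
```python
from m import *
def fp(c,p):
    K,V=c;q=V[:3,:3]@np.array(p)+V[:3,3];th=np.arctan2(np.hypot(q[0],q[1]),q[2]);s=th/np.hypot(q[0],q[1]);return K[0,0]*s*q[0]+K[0,2],K[1,1]*s*q[1]+K[1,2]
im,c=snap("wrist","w16");s,cs=snap("scene","sc5");R=[]
for im_,c_,g,f in((im,c,fp(c,(.583,-.176,.113)),1),(s,cs,proj(cs,(.583,-.176,.113)),0)):
    b=blob(im_,*g,16 if f else 9,lambda p:p.max(2)<50);print(np.round(g,1),b)
    if b: R.append(ray(c_,*b[0],bool(f)));print(plane(c_,*b[0],.113,bool(f)).round(4))
if len(R)==2:print(tri(R).round(4))
# cap height
b=blob(s,342,270,14,lambda p:p.max(2)<60);print("cap",b, b and plane(cs,*b[0],.022).round(4), proj(cs,(.521,.0575,.022)))
```

```text
[368.4 191.3] ((364.68665981292725, 193.00705337524414), array([16.8, 22.2]), np.int32(297))
[ 0.5817 -0.1788  0.113 ]
[254.3 179.6] ((254.1846466064453, 180.80533981323242), array([ 5.8, 10.2]), np.int32(38))
[ 0.5851 -0.1722  0.113 ]
[ 0.5826 -0.1791  0.108 ]
cap ((341.44658946990967, 270.81910705566406), array([19.7, 20.7]), np.int32(321)) [0.5195 0.058  0.022 ] [340.6569217  270.94115369]
```

```bash
python3 -c "
from station import robot
print(robot.get_obs()['time'],robot.sign_off())"
```

```text
the job is handed in; nothing more can be done
50.775 None
```

I handed the job in at 50.8 s: the one cap is parked on the middle spigot, all three plugs are seated bare in the nests, the cover is fully down, and after that the hook was swung home against its stop.

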